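# Inspect the stone dishes and load the rotary table

### The arm

A 6-joint arm with a two-finger parallel gripper is mounted at the origin on the work surface. World frame = base frame: x ahead of the robot, y to its left, z up, the work surface at z = 0. Lengths are in mm, angles in rad, forces in N, time in s.
With the tool pointing down it reaches from about 350 to 875 mm from the base axis. Payload 4.2 kg.
Tool frame: the origin (TCP) lies at the very end of the fingers, on their centre line; the grasp point (between the pads) lies 19 mm behind it; z points along the fingers, y is the line along which they close (so a half turn about z gives the same grasp; the last joint's range is limited). The gripper opens to 85 mm and grips with 20 to 120 N. Pads are 22 mm wide; open, the fingers measure 114 mm over their backs; the gripper's body (76 mm by 85 mm) begins 54 mm behind the grasp point. The pads swing forward as they close: fully open they stand 13 mm farther back than shut.
Start: joints at [-0.917, 0.385, 0.008, 0, -1.194, -0.259], TCP at [240.403, -576.893, 231.312] pointing down, gripper open.
Joint ranges: [-3.14, 3.14], [-1.21, 2.06], [-1.07, 1.41], [-3.16, 2.05], [-2.99, -0.16], [-3.1, 3.1]. Speed limits (rad/s): [2.79, 2.79, 3.14, 3.14, 3.14, 3.14].

### API

Orientations are given as a unit quaternion [x, y, z, w].
In Python, from bench import read_state, get_image, get_calibration, job_done gives the robot as it stands.
- The arm moves only by the shell command python3 -m creep 'ROWS'. ROWS is a JSON object of lists of equal length, an entry for each row: "translation": the shift along the world's x, y, z in cm, a list of three; "delta_rot": the turn, a rotation vector about the world's x, y, z in degrees, a list of three; "hand": the finger opening in cm, from 0 to 8.54. A call has 1 to 8 rows; each row is the pose to reach, as a shift and turn from the pose commanded when the call began; what a row does not reach only later rows make up. A row lasts 1/8 s, in which the tool goes at most 62.5 mm and 10.7 degrees, less where a joint would pass 70% of its speed; a pose out of reach is approached as far as the arm can. A call with a gripper value outside its range is refused whole. The fingers move at their own pace and stop on an object; the grip force is fixed at half the most. Time passes only in rows, so rows that repeat a pose let the fingers close. It gives the time, the measured TCP pose, the force, the opening and the grip force at its end, in the units of the state.
- read_state(): the state, without advancing time (a new reading comes with each control period).
- get_image(name): name is "side" or "top" or "wrist"; returns (picture, depth): 420x560x3 uint8, red, green, blue; 420x560 float32, mm along the optical axis (not along the pixel's ray), 0 where there is no reading.
- get_calibration(name): a dict with "intrinsics" (3x3 intrinsics, pixels), "xyz" and "attitude" of the camera in the world. Camera axes: x right, y down, z forward; pixel columns grow to the right and rows downward; lengths in mm; the calibration is good to about 2 mm. A picture is of the moment at which its call begins: read the wrist's pose just before it. get_calibration takes no time and is no camera call; for the wrist camera it gives the pose at the moment of the call.
- job_done(): hands the job in; it is judged then, once.
The state is a dict: "clock": time; "joints": joint angles; "joint_vel": joint speeds; "joint_efforts": joint torques, N m; "position": TCP position; "ee_rot": TCP orientation; "contact_force": force on the tool from outside, world axes, zero at the start; "wrist_torque": the same for the moment, N m; "gripper_width": finger opening in mm; "grasp_force": force on a finger pad.
Only numpy, scipy, OpenCV 4.12 (cv2) and the standard library are available. Lean on these libraries where they do the work, as an engineer would, in place of code of your own. Each camera call takes 0.05 s, during which the arm holds its last target. There are 200 camera calls.

### The job

Check the closed stone dishes one after another, in the order round, square, six-sided, oblong (one of them may be missing): lift the dish by its rib to the viewing pose, level, with its underside centred between the two pointer tips of the viewing stand and at their height, and hold it still there for three seconds. Then, with the rotary table indexed so that the outline of that dish's shape has clicked in at the white loading mark, set the dish down on its outline, turned to fit it, and let go before taking the next dish. At the end all dishes sit on their own outlines, upright and released, with the table resting in a click; never tip a dish over, and leave everything else on the bench where it is.

Things in the scene. Friction and masses are not known exactly. Their poses are not given: they have to be found in the camera images.
- round_dish: closed stone dish, round, 84 mm across; black below, white lid, 24 mm tall, with a black upright grip rib on the middle of the lid (50 mm along x, 14 mm along y, from 24 to 46 mm above the underside); may be absent; 140 g. Origin: centre of the underside; z up
- square_dish: closed stone dish, square, 74 x 74 mm; black below, white lid, 24 mm tall, with a black upright grip rib on the middle of the lid (50 mm along x, 14 mm along y, from 24 to 46 mm above the underside); may be absent; 140 g. Origin: centre of the underside; z up
- hexagon_dish: closed stone dish, six-sided, 78 mm across the flats (the flats that face each other along its x axis are at x = -39 and +39 mm); black below, white lid, 24 mm tall, with a black upright grip rib on the middle of the lid (50 mm along x, 14 mm along y, from 24 to 46 mm above the underside); may be absent; 140 g. Origin: centre of the underside; z up
- oblong_dish: closed stone dish, oblong, 100 mm along x by 54 mm along y; black below, white lid, 24 mm tall, with a black upright grip rib on the middle of the lid (50 mm along x, 14 mm along y, from 24 to 46 mm above the underside); may be absent; 140 g. Origin: centre of the underside; z up
- index_plate (a joint): turn of the square aluminium rotary plate (250 x 250 mm, top face 30 mm above the bench), rad, anticlockwise positive from above. Detents: 0 (round station at the loading mark), 1.571 (square), 3.142 (hexagon), 4.712 (oblong); stops 0.12 beyond the first and last. About 3 N at a post takes it over a click; let go within 0.3 rad of a detent it settles in
- plate_centre (a point): centre of the plate's top face; its x and y axes lie along the plate's sides and turn with it. Four upright steel posts to turn the plate by, 16 mm thick and 50 mm tall, stand on it 113 mm from here along +x, +y, -x and -y
- station_round (a point): centre of the dark round outline (4 mm larger all round than the round dish) on the plate's top face, -65, 65 mm from the plate's centre in the plate's own axes; outline and plate axes are parallel: a dish with its x axis along the plate's x axis fits it. The point turns with the plate
- station_square (a point): centre of the dark square outline (4 mm larger all round than the square dish) on the plate's top face, 65, 65 mm from the plate's centre in the plate's own axes; outline and plate axes are parallel: a dish with its x axis along the plate's x axis fits it. The point turns with the plate
- station_hexagon (a point): centre of the dark hexagon outline (4 mm larger all round than the hexagon dish) on the plate's top face, 65, -65 mm from the plate's centre in the plate's own axes; outline and plate axes are parallel: a dish with its x axis along the plate's x axis fits it. The point turns with the plate
- station_oblong (a point): centre of the dark oblong outline (4 mm larger all round than the oblong dish) on the plate's top face, -65, -65 mm from the plate's centre in the plate's own axes; outline and plate axes are parallel: a dish with its x axis along the plate's x axis fits it. The point turns with the plate
- load_mark (a point): loading place: fixed point at the plate's top height, 92 mm from the plate's axis, in line with the blue upright tongue with a white diamond mark on the table's base (197 mm from the axis, 33 mm high, robot side). A station in its detent has its centre here. Axes of the fixed base: x points from the mark to the plate's axis
- view (a point): viewing pose: midway between the two white pointer tips, 160 mm above the bench, over a black upward-looking lens (60 mm across, 60 mm tall) on the grey viewing stand. The pointers face one another along the stand's y axis, on posts 90 mm either side, 166 mm tall; tips 136 mm apart. A dish's underside centre belongs here
- flux_bottle: amber bottle, 32 mm across, 60 mm tall; not part of the job. Origin: on its underside or axis
- bench_block: square steel block 85 x 85 x 22 mm; not part of the job. Origin: on its underside or axis
- ring_clamp: wooden hand clamp 130 x 28 x 22 mm, lying; not part of the job. Origin: on its underside or axis
- mandrel_stub: steel taper 130 mm tall on a 68 mm foot; not part of the job. Origin: on its underside or axis
- wax_tin: flat round tin 74 mm across, 30 mm tall; not part of the job. Origin: on its underside or axis
- bench_brush: brush lying on the bench; not part of the job. Origin: on its underside or axis
- bench_hammer: small hammer lying on the bench; not part of the job. Origin: on its underside or axis
Not all that is in view belongs to the job. Leave any orange look-alike of the round_dish alone.

How it is judged (in metres and radians):
On the way, in this order (a step that is already met when the one before it is completed fails the run):
1. the round dish (if there is one) is held level and still at the viewing pose: underside centred between the two pointer tips and at their height (within 15 mm sideways, 12 mm in height) (horizontal distance between round_dish and view below 0.015 m and z of round_dish in the frame of view between -0.012 and 0.012 m and angle between round_dish's own z axis and vertical below 0.14 rad and linear speed of round_dish below 0.03 m/s), for 2 s.
2. the round dish is set down and let go on the station of its own shape (centre within 15 mm, turned to fit within 15 degrees) at the loading mark (dish within 20 mm of the loading place) (horizontal distance between round_dish and station_round below 0.015 m and z of round_dish in the frame of plate_centre between -0.006 and 0.006 m and angle between round_dish's own z axis and vertical below 0.08 rad and contact force between round_dish and the fingers below 0.2 N and linear speed of round_dish below 0.03 m/s and horizontal distance between round_dish and load_mark below 0.02 m), for 0.3 s.
3. the square dish (if there is one) is held level and still at the viewing pose: underside centred between the two pointer tips and at their height (within 15 mm sideways, 12 mm in height) (horizontal distance between square_dish and view below 0.015 m and z of square_dish in the frame of view between -0.012 and 0.012 m and angle between square_dish's own z axis and vertical below 0.14 rad and linear speed of square_dish below 0.03 m/s), for 2 s.
4. the square dish is set down and let go on the station of its own shape (centre within 15 mm, turned to fit within 15 degrees) at the loading mark (dish within 20 mm of the loading place) (horizontal distance between square_dish and station_square below 0.015 m and z of square_dish in the frame of plate_centre between -0.006 and 0.006 m and angle between square_dish's own z axis and vertical below 0.08 rad and contact force between square_dish and the fingers below 0.2 N and linear speed of square_dish below 0.03 m/s and (angle between the x axis of square_dish and the x axis of plate_centre, either way round below 0.26 rad or angle between the x axis of square_dish and the y axis of plate_centre, either way round below 0.26 rad) and horizontal distance between square_dish and load_mark below 0.02 m), for 0.3 s.
5. the hexagon dish (if there is one) is held level and still at the viewing pose: underside centred between the two pointer tips and at their height (within 15 mm sideways, 12 mm in height) (horizontal distance between hexagon_dish and view below 0.015 m and z of hexagon_dish in the frame of view between -0.012 and 0.012 m and angle between hexagon_dish's own z axis and vertical below 0.14 rad and linear speed of hexagon_dish below 0.03 m/s), for 2 s.
6. the hexagon dish is set down and let go on the station of its own shape (centre within 15 mm, turned to fit within 15 degrees) at the loading mark (dish within 20 mm of the loading place) (horizontal distance between hexagon_dish and station_hexagon below 0.015 m and z of hexagon_dish in the frame of plate_centre between -0.006 and 0.006 m and angle between hexagon_dish's own z axis and vertical below 0.08 rad and contact force between hexagon_dish and the fingers below 0.2 N and linear speed of hexagon_dish below 0.03 m/s and (angle between the x axis of hexagon_dish and the x axis of plate_centre, either way round below 0.26 rad or angle between the x axis of hexagon_dish and the x axis of plate_centre, either way round between 0.787 and 1.307 rad) and horizontal distance between hexagon_dish and load_mark below 0.02 m), for 0.3 s.
7. the oblong dish (if there is one) is held level and still at the viewing pose: underside centred between the two pointer tips and at their height (within 15 mm sideways, 12 mm in height) (horizontal distance between oblong_dish and view below 0.015 m and z of oblong_dish in the frame of view between -0.012 and 0.012 m and angle between oblong_dish's own z axis and vertical below 0.14 rad and linear speed of oblong_dish below 0.03 m/s), for 2 s.
8. the oblong dish is set down and let go on the station of its own shape (centre within 15 mm, turned to fit within 15 degrees) at the loading mark (dish within 20 mm of the loading place) (horizontal distance between oblong_dish and station_oblong below 0.015 m and z of oblong_dish in the frame of plate_centre between -0.006 and 0.006 m and angle between oblong_dish's own z axis and vertical below 0.08 rad and contact force between oblong_dish and the fingers below 0.2 N and linear speed of oblong_dish below 0.03 m/s and angle between the x axis of oblong_dish and the x axis of plate_centre, either way round below 0.26 rad and horizontal distance between oblong_dish and load_mark below 0.02 m), for 0.3 s.
At the end, for the whole second after the job is handed in: every dish present stands upright on the station of its own shape (centre within 15 mm, turned to fit within 15 degrees, underside on the plate within 6 mm), released and at rest; the plate rests in a detent (some station within 12 mm of the loading mark) (horizontal distance between round_dish and station_round below 0.015 m and z of round_dish in the frame of plate_centre between -0.006 and 0.006 m and angle between each of round_dish, square_dish, hexagon_dish, oblong_dish's own z axis and vertical below 0.08 rad and contact force between each of round_dish, square_dish, hexagon_dish, oblong_dish and the fingers below 0.2 N and linear speed of each of round_dish, square_dish, hexagon_dish, oblong_dish below 0.03 m/s and horizontal distance between square_dish and station_square below 0.015 m and z of square_dish in the frame of plate_centre between -0.006 and 0.006 m and (angle between the x axis of square_dish and the x axis of plate_centre, either way round below 0.26 rad or angle between the x axis of square_dish and the y axis of plate_centre, either way round below 0.26 rad) and horizontal distance between hexagon_dish and station_hexagon below 0.015 m and z of hexagon_dish in the frame of plate_centre between -0.006 and 0.006 m and (angle between the x axis of hexagon_dish and the x axis of plate_centre, either way round below 0.26 rad or angle between the x axis of hexagon_dish and the x axis of plate_centre, either way round between 0.787 and 1.307 rad) and horizontal distance between oblong_dish and station_oblong below 0.015 m and z of oblong_dish in the frame of plate_centre between -0.006 and 0.006 m and angle between the x axis of oblong_dish and the x axis of plate_centre, either way round below 0.26 rad and horizontal distance between any of station_round, station_square, station_hexagon, station_oblong and load_mark below 0.012 m); the robot touches nothing.
It fails at once if a dish is tipped over (more than 57 degrees) (angle between any of round_dish, square_dish, hexagon_dish, oblong_dish's own z axis and vertical above 1 rad).
It fails at once if something that is not part of the job is moved by more than 60 mm (distance of any of flux_bottle, bench_block, ring_clamp, mandrel_stub, wax_tin, bench_brush, bench_hammer from where it was at the start of the episode above 0.06 m).
Of round_dish, square_dish, hexagon_dish, oblong_dish only 3 to 4 are there at a start; the rules pass over those that are not, and their reading is None.
At some moment in a run one of round_dish, square_dish, hexagon_dish, oblong_dish may be knocked a few centimetres aside while the robot is not near it.
It also fails if it takes over 210 s, if anything falls off the work surface, if the arm or the gripper's body presses on something with over 40 N, if the wrist force passes 120 N, or if a joint passes its speed limit or range.

## Working session

There is one attempt and no reset: what is moved stays moved. The work goes in short steps, Python scripts to look and compute and a shell command to move; the robot and the scene stay as the last step left them, time stands still between calls to the robot, and variables do not carry over. Pictures are saved under pics/ and viewed, at most 17 in all, crops included, and the job is handed in when it is done.

```bash
ls; mkdir -p pics
python3 - <<'E'
from bench import *
import cv2
for n in ("top","side"):
    im,d=get_image(n); cv2.imwrite(f"pics/{n}0.png",im[:,:,::-1]); c=get_calibration(n); print(n,c)
    import numpy as np; np.savez(f"{n}0.npz",im=im,d=d)
print(read_state())
E
```

```text
pics
top {'intrinsics': array([[404.21198612,   0.        , 281.94068313],
       [  0.        , 404.21198612, 206.12302312],
       [  0.        ,   0.        ,   1.        ]]), 'xyz': array([ 397.62320725,   69.57401745, 1237.17815693]), 'attitude': array([ 0.71351031, -0.69957562,  0.03110304, -0.02301303])}
side {'intrinsics': array([[421.69231289,   0.        , 280.95538777],
       [  0.        , 421.69231289, 214.38893857],
       [  0.        ,   0.        ,   1.        ]]), 'xyz': array([-93.03833827, 766.8375807 , 670.98131917]), 'attitude': array([-0.31146526,  0.81492943, -0.46080121,  0.16291612])}
{'clock': 0.1, 'joints': array([-9.17375125e-01,  3.85467386e-01,  6.76703124e-03, -4.08994091e-04,
       -1.19395397e+00, -2.58572583e-01]), 'joint_vel': array([ 0.00010463, -0.0011744 ,  0.00377167,  0.00234288,  0.00069669,
        0.00022097]), 'joint_efforts': array([-4.44693005e-04, -3.93321419e+01,  1.88928187e+01,  4.19797406e+00,
       -2.61732894e-03, -3.68970859e-06]), 'position': array([ 240.2213964 , -576.44504767,  230.34399206]), 'ee_rot': array([-1.96070274e-01,  9.80589388e-01,  9.17776393e-04, -2.38434694e-04]), 'contact_force': array([0.92329659, 0.31943347, 0.11768387]), 'wrist_torque': array([0.04161899, 0.04124132, 0.02034382]), 'grasp_force': 0.0, 'gripper_width': 85.41971540002913}
```

View pics/top0.png

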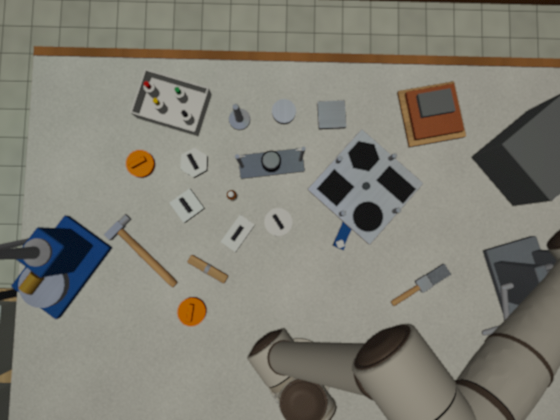

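View pics/side0.png

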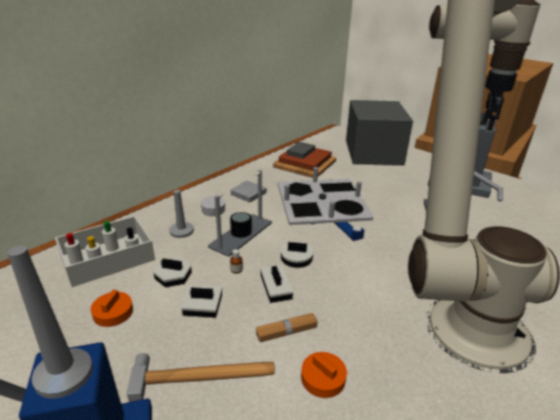

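The top view shows the four white dishes: round (278,222), square (186,205), hexagon (194,162) and oblong (237,232). The viewing lens is at (270,160). The plate is centred at (366,186) with its tongue at (342,235), so it currently rests between the round and square detents. The side view agrees. The orange discs are decoys.

```bash
cat > h.py <<'E'
import numpy as np, cv2
from bench import *
from scipy.spatial.transform import Rotation as R
def ray(cal,uv,z):
    K=cal["intrinsics"];uv=np.atleast_2d(uv).astype(float)
    d=np.c_[(uv[:,0]-K[0,2])/K[0,0],(uv[:,1]-K[1,2])/K[1,1],np.ones(len(uv))]
    d=R.from_quat(cal["attitude"]).apply(d);o=cal["xyz"]
    return o[:2]+d[:,:2]*((z-o[2])/d[:,2])[:,None]
def blob(mask,near,r=40):
    m=np.zeros_like(mask);cv2.circle(m,tuple(int(v) for v in near),r,255,-1)
    n,l,s,c=cv2.connectedComponentsWithStats(cv2.bitwise_and(mask,m))
    i=1+np.argmax(s[1:,4]); return (l==i).astype(np.uint8)*255
def hullc(b):
    c=np.concatenate(cv2.findContours(b,cv2.RETR_EXTERNAL,cv2.CHAIN_APPROX_NONE)[0]);return cv2.convexHull(c)[:,0]
def cen(poly):
    m=cv2.moments(np.asarray(poly,np.float32)[:,None]);return np.array([m["m10"],m["m01"]])/m["m00"]
def pca(p):
    w,v=np.linalg.eigh(np.cov(p.T));return np.degrees(np.arctan2(v[1,-1],v[0,-1]))%180
def tool(s=None):
    s=s or read_state();M=R.from_quat(s["ee_rot"]).as_matrix();
    return s["position"],np.degrees(np.arctan2(M[1,1],M[0,1]))
def dish(im,cal,near,r=22):
    hsv=cv2.cvtColor(im,cv2.COLOR_RGB2HSV);g=cv2.cvtColor(im,cv2.COLOR_RGB2GRAY)
    w=((g>205)).astype(np.uint8)*255
    b=blob(w,near,r);h=hullc(b);P=ray(cal,h,24)
    inner=np.zeros_like(b);cv2.fillConvexPoly(inner,h,255);inner=cv2.erode(inner,np.ones((3,3)))
    k=blob(((g<110)*inner).astype(np.uint8)//1*1*255 if False else np.where((g<110)&(inner>0),255,0).astype(np.uint8),near,r)
    rp=np.argwhere(k)[:,::-1];Q=ray(cal,rp,46)
    rect=cv2.minAreaRect(P.astype(np.float32))
    return cen(P),Q.mean(0),pca(Q),rect
E
python3 - <<'E'
from h import *
np.set_printoptions(precision=1,suppress=True)
im=np.load("top0.npz")["im"];cal=get_calibration("top")
g=cv2.cvtColor(im,cv2.COLOR_RGB2GRAY);hsv=cv2.cvtColor(im,cv2.COLOR_RGB2HSV)
print("gray lid/bench",[int(g[y,x]) for x,y in((285,230),(180,207),(300,260),(230,100))])
for n,uv in dict(round=(278,222),square=(186,205),hex=(194,162),obl=(237,232)).items(): print(n,*dish(im,cal,uv))
dark=np.where(g<45,255,0).astype(np.uint8)
S={}
for n,uv in dict(round=(368,216),square=(335,187),hex=(364,155),obl=(397,184)).items():
    S[n]=cen(ray(cal,hullc(blob(dark,uv,22)),30));print(n,S[n])
c=np.mean(list(S.values()),0);print("plate c",c,"radii",[np.linalg.norm(v-c) for v in S.values()],"ang",{n:np.degrees(np.arctan2(*(v-c)[::-1])) for n,v in S.items()})
blue=cv2.inRange(hsv,(100,120,60),(125,255,255));b=blob(blue,(342,237),25);h=ray(cal,hullc(b),20)
wh=np.where((g>190),255,0).astype(np.uint8);dm=blob(wh,(343,237),9);p=np.argwhere(dm)[:,::-1].mean(0);t=ray(cal,p,33)[0]
print("tongue",cen(h),"diamond",p,t,np.linalg.norm(t-c),np.degrees(np.arctan2(*(t-c)[::-1])),np.degrees(np.arctan2(*(cen(h)-c)[::-1])))
lens=blob(np.where(g<70,255,0).astype(np.uint8),(270,160),14);print("lens",cen(ray(cal,hullc(lens),60)))
print(tool())
cv2.imwrite("pics/crop.png",cv2.resize(im[130:260,160:440,::-1],None,fx=2.8,fy=2.8,interpolation=2))
E
```

```text
gray lid/bench [165, 170, 152, 149]Traceback (most recent call last):
  File "<stdin>", line 6, in <module>
  File "h.py", line 25, in dish
    b=blob(w,near,r);h=hullc(b);P=ray(cal,h,24)
  File "h.py", line 12, in blob
    i=1+np.argmax(s[1:,4]); return (l==i).astype(np.uint8)*255
        ~~~~~~~~~^^^^^^^^^
    return _wrapfunc(a, 'argmax', axis=axis, out=out, **kwds)
    return bound(*args, **kwds)
ValueError: attempt to get argmax of an empty sequence
```

Run:
```python
from h import *
im=np.load("top0.npz")["im"];cal=get_calibration("top")
g=cv2.cvtColor(im,cv2.COLOR_RGB2GRAY);hsv=cv2.cvtColor(im,cv2.COLOR_RGB2HSV)
print(g[222,258:300]);print(g[230,258:300]);print(hsv[230,258:300,1]);print(g[184,315:356]);print(g[160,252:290]);print(g[237,330:356]);print(hsv[237,330:356,0])
cv2.imwrite("pics/crop.png",cv2.resize(im[130:260,160:440,::-1],None,fx=2.8,fy=2.8,interpolation=2))
```

```text
[151 151 150 149 149 152 160 166 167 167 167 167 167 167 167 166 163 146
 108  56  29  30  64 121 154 164 166 165 165 165 165 165 165 163 157 152
 151 152 152 152 153 153]
[150 150 149 149 148 149 149 150 154 160 164 166 167 167 167 166 166 166
 167 166 166 163 155 155 160 164 166 165 165 165 162 157 151 148 148 149
 148 147 147 148 149 150]
[18 18 19 20 19 19 19 18 18 16 14 14 12 12 12 14 14 14 12 11 14 12 15 15
 14 14 12 14 14 15 14 15 18 19 19 20 20 20 20 19 19 19]
[149 148 149 146 135 103  59  26  20  19  20  21  21  22  22  22  22  21
  21  20  23  22  21  18  24  19  23  23  20  20  22  22  21  19  25  51
  87 117 135 143 143]
[ 93  93  94  94  93  93  94  92  79  58  67  99 114 115 115 115 114 115
 114 114 113 113 113 113 113 112  99  68  47  74  91  94  95  94  93  94
  93  93]
[151 148 148 147 138 113  76  54  52  52  53  52  53  52  51  51  60  92
 130 149 152 150 149 150 151 150]
[ 25  25  28  25  27 105 109 107 106 106 106 106 105 106 106 106 107 108
  75  25  25  25  25  27  23  25]
```

View pics/crop.png

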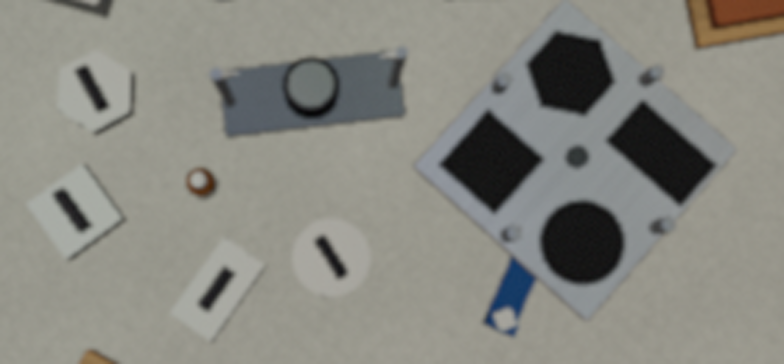

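Crop: dishes and ribs are clear. The white diamond on the tongue is at full-image pixel (340,244). The lens disc is at (271,161).

```bash
cat > /tmp/p.py <<'E'
s=open("h.py").read();i=s.index("def dish");open("h.py","w").write(s[:i]+'''def dish(im,cal,near,r=22,thr=158):
    g=cv2.cvtColor(im,cv2.COLOR_RGB2GRAY);w=np.where(g>thr,255,0).astype(np.uint8)
    b=blob(cv2.morphologyEx(w,cv2.MORPH_OPEN,np.ones((3,3),np.uint8)),near,r);h=hullc(b);P=ray(cal,h,24)
    inner=np.zeros_like(b);cv2.fillConvexPoly(inner,h,255);inner=cv2.erode(inner,np.ones((5,5),np.uint8))
    k=blob(np.where((g<95)&(inner>0),255,0).astype(np.uint8),near,r)
    Q=ray(cal,np.argwhere(k)[:,::-1],46)
    return cen(P),Q.mean(0),pca(Q),cv2.minAreaRect(P.astype(np.float32))
''')
E
python3 /tmp/p.py
python3 - <<'E'
from h import *
np.set_printoptions(precision=1,suppress=True)
im=np.load("top0.npz")["im"];cal=get_calibration("top")
g=cv2.cvtColor(im,cv2.COLOR_RGB2GRAY);hsv=cv2.cvtColor(im,cv2.COLOR_RGB2HSV)
for n,uv in dict(round=(278,222),square=(186,205),hex=(194,162),obl=(237,232)).items(): print(n,*dish(im,cal,uv))
dark=np.where(g<60,255,0).astype(np.uint8)
S={}
for n,uv in dict(round=(368,216),square=(335,187),hex=(364,155),obl=(397,184)).items():
    S[n]=cen(ray(cal,hullc(blob(dark,uv,22)),30));print(n,S[n])
c=np.mean(list(S.values()),0);print("plate c",c,"radii",[np.linalg.norm(v-c) for v in S.values()],"ang",{n:np.degrees(np.arctan2(*(v-c)[::-1])) for n,v in S.items()})
b=blob(cv2.inRange(hsv,(95,120,40),(125,255,255)),(342,237),25);h=ray(cal,hullc(b),33)
dm=blob(np.where(g>158,255,0).astype(np.uint8),(340,244),6);p=np.argwhere(dm)[:,::-1].mean(0);t=ray(cal,p,33)[0]
a=np.arctan2(*(t-c)[::-1])
print("diamond",p,t,np.linalg.norm(t-c),np.degrees(a),"tongue",np.degrees(np.arctan2(*(cen(h)-c)[::-1])),"load",c+92*np.array([np.cos(a),np.sin(a)]))
L=blob(np.where(g>104,255,0).astype(np.uint8),(271,161),11);print("lens",cv2.minEnclosingCircle(ray(cal,hullc(L),60).astype(np.float32)))
print(tool())
E
```

```text
round [444.3  68.2] [443.7  67.5] 34.359009396116505 ((444.3742980957031, 68.99930572509766), (81.04286193847656, 81.06141662597656), 1.1068930625915527)Traceback (most recent call last):
  File "<stdin>", line 5, in <module>
  File "h.py", line 26, in dish
    k=blob(np.where((g<95)&(inner>0),255,0).astype(np.uint8),near,r)
  File "h.py", line 12, in blob
    i=1+np.argmax(s[1:,4]); return (l==i).astype(np.uint8)*255
        ~~~~~~~~~^^^^^^^^^
    return _wrapfunc(a, 'argmax', axis=axis, out=out, **kwds)
    return bound(*args, **kwds)
ValueError: attempt to get argmax of an empty sequence
```

```bash
cat > /tmp/p.py <<'E'
s=open("h.py").read();i=s.index("def dish");open("h.py","w").write(s[:i]+'''def dish(im,cal,near,r=11,thr=95):
    g=cv2.cvtColor(im,cv2.COLOR_RGB2GRAY)
    k=blob(np.where(g<thr,255,0).astype(np.uint8),near,r)
    Q=ray(cal,np.argwhere(k)[:,::-1],42)
    return Q.mean(0),pca(Q),cv2.minAreaRect(Q.astype(np.float32))[1]
''')
E
python3 /tmp/p.py
cat > scan.py <<'E'
from h import *
np.set_printoptions(precision=1,suppress=True)
def scan(im,cal,D):
    for n,uv in D.items():
        try: print(n,*dish(im,cal,uv))
        except Exception as e: print(n,e)
E
python3 - <<'E'
from scan import *
im=np.load("top0.npz")["im"];cal=get_calibration("top")
g=cv2.cvtColor(im,cv2.COLOR_RGB2GRAY);hsv=cv2.cvtColor(im,cv2.COLOR_RGB2HSV)
scan(im,cal,dict(round=(278,222),square=(186,205),hex=(194,162),obl=(237,232)))
dark=np.where(g<60,255,0).astype(np.uint8)
S={}
for n,uv in dict(round=(368,216),square=(335,187),hex=(364,155),obl=(397,184)).items():
    S[n]=cen(ray(cal,hullc(blob(dark,uv,22)),30));print(n,S[n])
c=np.mean(list(S.values()),0);print("plate c",c,"radii",[np.linalg.norm(v-c) for v in S.values()],"ang",{n:np.degrees(np.arctan2(*(v-c)[::-1])) for n,v in S.items()})
b=blob(cv2.inRange(hsv,(95,120,40),(125,255,255)),(342,237),25);h=ray(cal,hullc(b),33)
dm=blob(np.where(g>150,255,0).astype(np.uint8),(340,244),5);p=np.argwhere(dm)[:,::-1].mean(0);t=ray(cal,p,33)[0]
a=np.arctan2(*(t-c)[::-1])
print("diamond",p,t,np.linalg.norm(t-c),np.degrees(a),"tongue",np.degrees(np.arctan2(*(cen(h)-c)[::-1])),"load",c+92*np.array([np.cos(a),np.sin(a)]))
L=blob(np.where(g>104,255,0).astype(np.uint8),(271,161),11);print("lens",cv2.minEnclosingCircle(ray(cal,hullc(L),60).astype(np.float32)))
print(tool())
E
```

```text
round [443.8  67.5] 34.359009396116534 (46.74947738647461, 11.474218368530273)
square [488.1 342.7] 38.726693318112666 (47.17593002319336, 12.902682304382324)
hex [618.8 326.3] 30.614592634920342 (50.249183654785156, 12.392587661743164)
obl [408.3 188.4] 145.12840069661502 (11.677176475524902, 46.32268524169922)
round [ 465.4 -200.6]
square [ 550.5 -102.3]
hex [ 648.9 -187.1]
obl [ 563.8 -285.5]
plate c [ 557.1 -193.9] radii [np.float64(91.97346352196756), np.float64(91.79432214088297), np.float64(91.95835815698871), np.float64(91.82753913602598)] ang {'round': np.float64(-175.79213018034008), 'square': np.float64(94.13593830274156), 'hex': np.float64(4.2285771328306385), 'obl': np.float64(-85.85460693328447)}
diamond [339.9 243.6] [ 382.  -117.8] 190.97994423730086 156.52272897000586 tongue 154.6831828381821 load [ 472.8 -157.2]
lens ((624.601318359375, 93.21178436279297), 21.438095092773438)
(array([ 240.2, -576.4,  230.3]), np.float64(112.61451005122096))
```

```bash
python3 -m creep '{"translation":[[4,5,-1],[8,10,-3],[12,15,-5],[16,20,-7],[20,25,-9],[24.3,29.7,-10.1],[24.3,29.7,-10.1],[24.3,29.7,-10.1]],"delta_rot":[[0,0,-10],[0,0,-20],[0,0,-30],[0,0,-40],[0,0,-50],[0,0,-60],[0,0,-63.4],[0,0,-63.4]],"hand":[4,4,4,4,4,4,4,4]}'
python3 - <<'E'
from scan import *
print(tool()); im,d=get_image("wrist");cv2.imwrite("pics/w1.png",im[:,:,::-1])
E
```

```text
clock: 1.1
position: [484.4, -277.8, 129.1]
ee_rot: [0.347, 0.938, -0.0, -0.001]
contact_force: [-0.3, -0.3, -0.6]
gripper_width: 39.8
grasp_force: 0.0
(array([ 484.4, -277.8,  129.1]), np.float64(49.450348711355964))
```

View pics/w1.png

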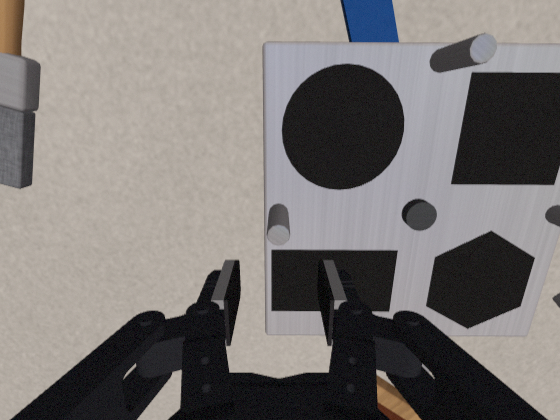

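The post top is at (279,235), centred between the fingertips (about 230 to 330). I can descend straight down.

```bash
python3 -m creep '{"translation":[[0,0,-4],[0,0,-8],[0,0,-8.4],[0,0,-8.4],[0,0,-8.4],[0,0,-8.4],[0,0,-8.4],[0,0,-8.4]],"delta_rot":[[0,0,0],[0,0,0],[0,0,0],[0,0,0],[0,0,0],[0,0,0],[0,0,0],[0,0,0]],"hand":[4,4,4,0.5,0.5,0.5,0.5,0.5]}'
python3 - <<'E'
import numpy as np
def arc(a0,da,n):
    for i in range(1,n+1):
        a=np.radians([a0,a0+da*i/n]);p=11.3*np.c_[np.cos(a),np.sin(a)];print(np.round(p[1]-p[0],2),round(da*i/n,2))
arc(229.2,-28.7,6);print();arc(110.5,45,8);print();arc(155.5,45,8)
E
```

```text
clock: 2.15
position: [486.0, -279.6, 47.9]
ee_rot: [0.348, 0.937, 0.001, 0.003]
contact_force: [3.8, 4.4, -5.2]
gripper_width: 14.1
grasp_force: 58.4
[-0.69  0.65] -4.78
[-1.32  1.35] -9.57
[-1.89  2.1 ] -14.35
[-2.4   2.89] -19.13
[-2.83  3.73] -23.92
[-3.2  4.6] -28.7

[-1.02 -0.44] 5.62
[-1.99 -0.98] 11.25
[-2.9 -1.6] 16.88
[-3.75 -2.32] 22.5
[-4.52 -3.12] 28.12
[-5.21 -3.98] 33.75
[-5.82 -4.91] 39.38
[-6.33 -5.9 ] 45.0

[-0.41 -1.03] 5.62
[-0.72 -2.1 ] 11.25
[-0.92 -3.19] 16.88
[-1.01 -4.29] 22.5
[-0.99 -5.4 ] 28.12
[-0.87 -6.5 ] 33.75
[-0.64 -7.59] 39.38
[-0.3  -8.64] 45.0
```

```bash
python3 -m creep '{"translation":[[-0.69,0.65,0],[-1.32,1.35,0],[-1.89,2.1,0],[-2.4,2.89,0],[-2.83,3.73,0],[-3.2,4.6,0],[-3.2,4.6,0],[-3.2,4.6,0]],"delta_rot":[[0,0,-4.8],[0,0,-9.6],[0,0,-14.3],[0,0,-19.1],[0,0,-23.9],[0,0,-28.7],[0,0,-28.7],[0,0,-28.7]],"hand":[0.5,0.5,0.5,0.5,0.5,0.5,4,4]}'
python3 -m creep '{"translation":[[0,0,0],[0,0,6],[0,0,12],[0,0,16]],"delta_rot":[[0,0,0],[0,0,0],[0,0,0],[0,0,0]],"hand":[4,4,4,4]}'
cat > plate.py <<'E'
from scan import *
def plate(im,cal,names=("round","square","hex","obl"),c=np.array([557.1,-193.9])):
    g=cv2.cvtColor(im,cv2.COLOR_RGB2GRAY);dark=np.where(g<60,255,0).astype(np.uint8)
    m=np.zeros_like(dark);K=cal["intrinsics"]
    n,l,s,ce=cv2.connectedComponentsWithStats(dark)
    for i in range(1,n):
        if s[i,4]>400:
            p=cen(ray(cal,hullc((l==i).astype(np.uint8)*255),30));r=np.linalg.norm(p-c)
            if 70<r<115: print("station",p,round(r,1),round(np.degrees(np.arctan2(*(p-c)[::-1])),1),"area",s[i,4])
E
python3 - <<'E'
from plate import *
print(tool());im,d=get_image("top");cal=get_calibration("top");plate(im,cal);scan(im,cal,dict(round=(278,222),square=(186,205),hex=(194,162),obl=(237,232)));cv2.imwrite("pics/t1.png",im[:,:,::-1])
E
```

```text
clock: 3.15
position: [452.4, -234.4, 47.6]
ee_rot: [0.569, 0.822, 0.0, 0.001]
contact_force: [-0.0, -0.4, -0.1]
gripper_width: 40.0
grasp_force: 0.0
clock: 3.65
position: [452.1, -234.5, 209.7]
ee_rot: [0.57, 0.822, 0.001, 0.002]
contact_force: [0.9, 0.0, 0.2]
gripper_width: 39.9
grasp_force: 0.0
(array([ 452.1, -234.5,  209.7]), np.float64(20.540982900436205))
station [ 641.8 -230.1] 92.1 -23.2 area 601
station [574.2 -95.1] 100.2 80.2 area 486
round [443.8  67.5] 34.359009396116534 (46.74947738647461, 11.474218368530273)
square [488.1 342.7] 38.726693318112666 (47.17593002319336, 12.902682304382324)
hex [618.8 326.3] 30.614592634920342 (50.249183654785156, 12.392587661743164)
obl [408.3 188.4] 145.12840069661502 (11.677176475524902, 46.32268524169922)
```

View pics/t1.png

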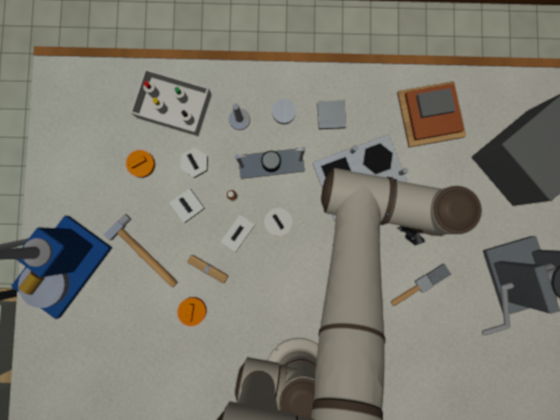

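The plate view shows the hexagon station at -23.2°, so the plate clicked in at about 156.8° for the round station, which agrees with the diamond. Next is the round dish.

```bash
python3 -m creep '{"translation":[[0,3,0],[-0.2,6.5,0],[-0.3,10,0],[-0.4,14,0],[-0.6,18,0],[-0.7,22,-1],[-0.8,26,-3],[-0.8,30.2,-5]],"delta_rot":[[0,0,10.4],[0,0,20.8],[0,0,31.2],[0,0,41.6],[0,0,52],[0,0,62.4],[0,0,72.8],[0,0,83.1]],"hand":[4.5,4.5,4.5,4.5,4.5,4.5,4.5,4.5]}'
python3 -m creep '{"translation":[[0,0,-2],[0,0,-4],[0,0,-6],[0,0,-6]],"delta_rot":[[0,0,10.4],[0,0,20.8],[0,0,20.8],[0,0,20.8]],"hand":[4.5,4.5,4.5,4.5]}'
python3 - <<'E'
from plate import *
print(tool());im,d=get_image("top");cal=get_calibration("top");plate(im,cal)
cal=get_calibration("wrist");im,d=get_image("wrist");g=cv2.cvtColor(im,cv2.COLOR_RGB2GRAY);cv2.imwrite("pics/w2.png",im[:,:,::-1]);print(ray(cal,[(280,260)],46))
E
```

```text
clock: 4.7
position: [443.4, 69.2, 156.0]
ee_rot: [-0.122, 0.993, 0.0, 0.0]
contact_force: [0.5, -0.2, 0.0]
gripper_width: 45.2
grasp_force: 0.0
clock: 5.2
position: [442.5, 67.4, 95.1]
ee_rot: [-0.296, 0.955, -0.0, -0.002]
contact_force: [-0.1, 0.7, 0.7]
gripper_width: 45.1
grasp_force: 0.0
(array([442.5,  67.4,  95.1]), np.float64(124.41340489633646))
station [ 641.6 -230.2] 92.0 -23.2 area 596
station [ 593.8 -109.4] 92.1 66.5 area 631
station [ 520.9 -278.3] 91.9 -113.2 area 635
station [ 472.6 -157.1] 92.2 156.4 area 641
[[457.3  78.3]]
```

View pics/w2.png

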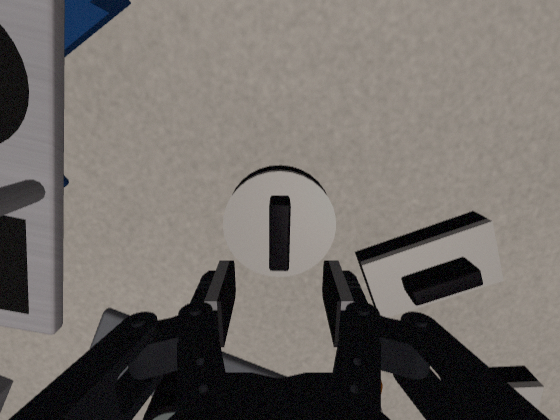

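The wrist view shows the rib at (280,233), centred and parallel to the pads. Descend and grip.

```bash
python3 -m creep '{"translation":[[0,0,-3.5],[0,0,-6],[0,0,-6.6],[0,0,-6.6],[0,0,-6.6],[0,0,-6.6],[0,0,-6.6],[0,0,-6.6]],"delta_rot":[[0,0,0],[0,0,0],[0,0,0],[0,0,0],[0,0,0],[0,0,0],[0,0,0],[0,0,0]],"hand":[4.5,4.5,4.5,4.5,0.5,0.5,0.5,0.5]}'
```

```text
clock: 6.3
position: [444.2, 68.5, 31.5]
ee_rot: [-0.296, 0.955, 0.0, 0.001]
contact_force: [-1.2, 0.4, 5.1]
gripper_width: 12.8
grasp_force: 60.2
```

Run:
```python
from scan import *
s=np.load("top0.npz");im=s["im"];cal=get_calibration("top")
hsv=cv2.cvtColor(im,cv2.COLOR_RGB2HSV);g=cv2.cvtColor(im,cv2.COLOR_RGB2GRAY)
# stand base as a rectangle: greyish-blue
m=np.where((g>70)&(g<102)&(hsv[...,0]>90)&(hsv[...,0]<130),255,0).astype(np.uint8)
b=blob(cv2.morphologyEx(m,cv2.MORPH_OPEN,np.ones((3,3),np.uint8)),(271,162),40)
for z in (0,8,15):print(z,cv2.minAreaRect(ray(cal,hullc(b),z).astype(np.float32)))
# lens: dark ring outer
k=blob(np.where(g<80,255,0).astype(np.uint8),(271,161),13);print(cv2.minEnclosingCircle(ray(cal,hullc(k),58).astype(np.float32)))
```

```text
0 ((617.934326171875, 147.3724822998047), (70.16279602050781, 84.95484924316406), 8.403061866760254)
8 ((616.5097045898438, 146.869384765625), (69.7091064453125, 84.40550994873047), 8.403024673461914)
15 ((615.2631225585938, 146.42921447753906), (69.31210327148438, 83.9248275756836), 8.403048515319824)
((620.232177734375, 92.84501647949219), 33.476661682128906)
```

Run:
```python
from scan import *
for n in("top","side"):
    s=np.load(n+"0.npz");d=s["d"];cal=get_calibration(n);K=cal["intrinsics"]
    v,u=np.indices(d.shape);P=np.stack([(u-K[0,2])/K[0,0]*d,(v-K[1,2])/K[1,1]*d,d],-1).reshape(-1,3)[d.ravel()>0]
    W=R.from_quat(cal["attitude"]).apply(P)+cal["xyz"]
    W=W[np.hypot(W[:,0]-622,W[:,1]-93)<125]
    L=W[(abs(W[:,2]-60)<4)&(np.hypot(W[:,0]-622,W[:,1]-93)<45)];print(n,"lens",len(L),(L.min(0)+L.max(0))/2,L.mean(0))
    T=W[(W[:,2]>145)&(W[:,2]<180)]
    for sg in(1,-1):
        t=T[sg*(T[:,1]-93)>20];print(len(t),t.mean(0) if len(t) else 0)
```

```text
top lens 283 [622.6  93.4  60. ] [623.2  94.   60. ]
32 [611.2 178.8 162.3]
34 [634.8  10.2 162. ]
side lens 214 [623.2  96.2  60. ] [621.8  98.5  61. ]
56 [611.2 184.  159.2]
48 [634.8  10.5 158.4]
```

```bash
python3 -m creep '{"translation":[[0,0,3],[0,0,7],[0,0,12],[0,0,17],[2,0.3,20],[6,0.9,20],[10,1.5,20],[14,2,20]],"delta_rot":[[0,0,0],[0,0,0],[0,0,0],[0,0,0],[0,0,0],[0,0,0],[0,0,0],[0,0,0]],"hand":[0.5,0.5,0.5,0.5,0.5,0.5,0.5,0.5]}'
python3 -m creep '{"translation":[[3,0.5,0],[3.9,0.6,0],[3.9,0.6,-2],[3.9,0.6,-3.7],[3.9,0.6,-4],[3.9,0.6,-4],[3.9,0.6,-4],[3.9,0.6,-4]],"delta_rot":[[0,0,0],[0,0,0],[0,0,0],[0,0,0],[0,0,0],[0,0,0],[0,0,0],[0,0,0]],"hand":[0.5,0.5,0.5,0.5,0.5,0.5,0.5,0.5]}'
python3 - <<'E'
from scan import *
print(tool());im,d=get_image("side");cv2.imwrite("pics/s2.png",cv2.resize(im[100:330,100:420,::-1],None,fx=2,fy=2))
E
```

```text
clock: 7.3
position: [584.0, 88.2, 230.1]
ee_rot: [-0.296, 0.955, 0.0, -0.0]
contact_force: [-0.5, 1.1, -2.1]
gripper_width: 12.2
grasp_force: 59.2
clock: 8.3
position: [622.7, 94.2, 191.1]
ee_rot: [-0.296, 0.955, 0.0, 0.001]
contact_force: [0.5, -0.6, -2.3]
gripper_width: 12.4
grasp_force: 59.2
(array([622.7,  94.2, 191.1]), np.float64(124.42304346518583))
```

View pics/s2.png

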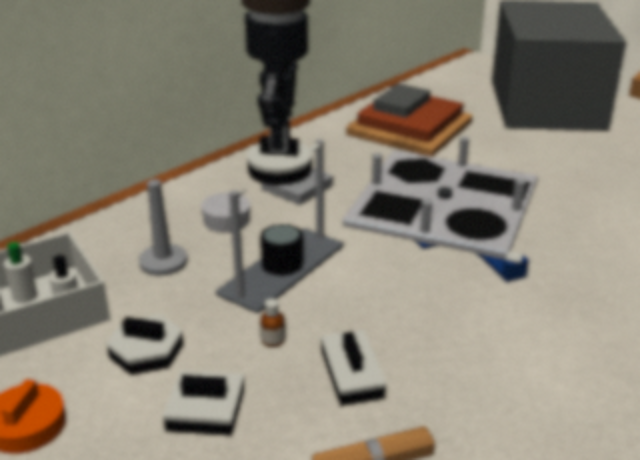

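The side view shows the dish level at (280,165), midway between the pointer tops (237,193) and (320,145). Hold for three seconds, then carry it over.

```bash
for i in 1 2 3; do python3 -m creep '{"translation":[[0,0,0],[0,0,0],[0,0,0],[0,0,0],[0,0,0],[0,0,0],[0,0,0],[0,0,0]],"delta_rot":[[0,0,0],[0,0,0],[0,0,0],[0,0,0],[0,0,0],[0,0,0],[0,0,0],[0,0,0]],"hand":[0.5,0.5,0.5,0.5,0.5,0.5,0.5,0.5]}' | grep -E "clock|position"; done
python3 -m creep '{"translation":[[0,0,0],[0,0,0],[0,0,2],[0,0,4.5],[-2,-3.4,5],[-5,-8.4,5],[-8,-13.4,5],[-11,-18.4,4]],"delta_rot":[[0,0,0],[0,0,0],[0,0,0],[0,0,0],[0,0,0],[0,0,0],[0,0,0],[0,0,0]],"hand":[0.5,0.5,0.5,0.5,0.5,0.5,0.5,0.5]}'
python3 -m creep '{"translation":[[-2,-3.4,-1],[-4,-6.7,-3],[-4,-6.7,-7],[-4,-6.7,-11],[-4,-6.7,-11],[-4,-6.7,-11]],"delta_rot":[[0,0,0],[0,0,0],[0,0,0],[0,0,0],[0,0,0],[0,0,0]],"hand":[0.5,0.5,0.5,0.5,0.5,0.5]}'
```

```text
clock: 9.35
position: [622.4, 94.1, 190.3]
clock: 10.35
position: [622.4, 94.1, 190.3]
clock: 11.35
position: [622.4, 94.1, 190.3]
clock: 12.35
position: [511.9, -91.2, 231.3]
ee_rot: [-0.296, 0.955, -0.0, 0.001]
contact_force: [0.5, -0.7, -2.5]
gripper_width: 12.2
grasp_force: 59.2
clock: 13.1
position: [473.8, -157.0, 121.9]
ee_rot: [-0.296, 0.955, -0.001, 0.001]
contact_force: [-0.3, -0.6, -1.4]
gripper_width: 12.5
grasp_force: 59.2
```

```bash
python3 -m creep '{"translation":[[0,0,-2.5],[0,0,-4.5],[0,0,-5.3],[0,0,-5.7],[0,0,-6],[0,0,-6],[0,0,-6]],"delta_rot":[[0,0,0],[0,0,0],[0,0,0],[0,0,0],[0,0,0],[0,0,0],[0,0,0]],"hand":[0.5,0.5,0.5,0.5,0.5,0.5,0.5]}'
```

```text
clock: 13.98
position: [473.4, -157.0, 61.5]
ee_rot: [-0.296, 0.955, -0.001, 0.001]
contact_force: [-1.8, 0.2, 5.7]
gripper_width: 12.5
grasp_force: 60.1
```

```bash
python3 -m creep '{"translation":[[0,0,0],[0,0,0],[0,0,0],[0,0,2],[0,0,6],[0,0,8],[2,3,8],[4.2,6.8,8]],"delta_rot":[[0,0,0],[0,0,0],[0,0,0],[0,0,0],[0,0,0],[0,0,0],[0,0,-6],[0,0,-12.8]],"hand":[4.5,4.5,4.5,4.5,4.5,4.5,4,4]}'
python3 - <<'E'
from plate import *
def arc(a0,da,n):
    for i in range(1,n+1):
        a=np.radians([a0,a0+da*i/n]);p=11.3*np.c_[np.cos(a),np.sin(a)];print(np.round(p[1]-p[0],2),round(da*i/n,2))
arc(111.6,45,8);print();arc(156.6,45,8)
print(tool());im,d=get_image("wrist");cv2.imwrite("pics/w3.png",im[:,:,::-1])
E
```

```text
clock: 14.98
position: [514.8, -88.6, 140.7]
ee_rot: [-0.185, 0.983, -0.0, 0.0]
contact_force: [0.4, -0.3, 0.4]
gripper_width: 39.7
grasp_force: 0.0
[-1.  -0.5] 5.62
[-2. -1.] 11.25
[-2.9 -1.7] 16.88
[-3.7 -2.4] 22.5
[-4.5 -3.2] 28.12
[-5.1 -4.1] 33.75
[-5.7 -5. ] 39.38
[-6.2 -6. ] 45.0

[-0.4 -1. ] 5.62
[-0.7 -2.1] 11.25
[-0.9 -3.2] 16.88
[-0.9 -4.3] 22.5
[-0.9 -5.4] 28.12
[-0.8 -6.5] 33.75
[-0.5 -7.6] 39.38
[-0.1 -8.7] 45.0
(array([514.8, -88.6, 140.7]), np.float64(111.29363408298916))
```

View pics/w3.png

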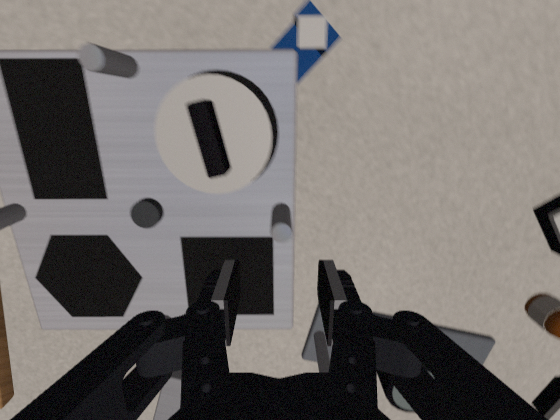

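The round dish sits on its outline and the post top is at (282,230), centred between the pads. Grip the post and turn it 90°.

```bash
python3 -m creep '{"translation":[[0,0,-5],[0,0,-9],[0,0,-9.4],[0,0,-9.4],[0,0,-9.4],[0,0,-9.4],[0,0,-9.4]],"delta_rot":[[0,0,0],[0,0,0],[0,0,0],[0,0,0],[0,0,0],[0,0,0],[0,0,0]],"hand":[4,4,4,0.5,0.5,0.5,0.5]}'
python3 -m creep '{"translation":[[-1,-0.5,0],[-2,-1,0],[-2.9,-1.7,0],[-3.7,-2.4,0],[-4.5,-3.2,0],[-5.1,-4.1,0],[-5.7,-5,0],[-6.2,-6,0]],"delta_rot":[[0,0,5.6],[0,0,11.2],[0,0,16.9],[0,0,22.5],[0,0,28.1],[0,0,33.8],[0,0,39.4],[0,0,45]],"hand":[0.5,0.5,0.5,0.5,0.5,0.5,0.5,0.5]}'
python3 -m creep '{"translation":[[-0.4,-1,0],[-0.7,-2.1,0],[-0.9,-3.2,0],[-0.9,-4.3,0],[-0.9,-5.4,0],[-0.8,-6.5,0],[-0.5,-7.6,0],[-0.1,-8.7,0]],"delta_rot":[[0,0,5.6],[0,0,11.2],[0,0,16.9],[0,0,22.5],[0,0,28.1],[0,0,33.8],[0,0,39.4],[0,0,45]],"hand":[0.5,0.5,0.5,0.5,0.5,0.5,0.5,0.5]}'
python3 -m creep '{"translation":[[0,0,0],[0,0,0],[0,0,0],[0,0,4],[0,0,9],[0,0,13],[0,0,16]],"delta_rot":[[0,0,0],[0,0,0],[0,0,0],[0,0,0],[0,0,0],[0,0,0],[0,0,0]],"hand":[0.5,4,4,4,4,4,4]}'
python3 - <<'E'
from plate import *
print(tool());im,d=get_image("top");cal=get_calibration("top");plate(im,cal);scan(im,cal,dict(square=(186,205),hex=(194,162),obl=(237,232)))
E
```

```text
clock: 15.9
position: [514.9, -87.8, 47.8]
ee_rot: [-0.187, 0.982, 0.001, 0.001]
contact_force: [-1.2, 4.7, -2.1]
gripper_width: 14.6
grasp_force: 58.5
clock: 16.9
position: [453.5, -148.9, 47.7]
ee_rot: [-0.55, 0.835, -0.001, 0.002]
contact_force: [3.4, 0.8, -5.2]
gripper_width: 14.3
grasp_force: 58.9
clock: 17.9
position: [453.6, -236.2, 47.8]
ee_rot: [0.828, -0.561, 0.002, -0.001]
contact_force: [3.8, 5.3, -6.6]
gripper_width: 14.6
grasp_force: 59.1
clock: 18.77
position: [451.2, -235.9, 208.9]
ee_rot: [0.827, -0.562, 0.001, -0.0]
contact_force: [0.7, 0.5, -0.6]
gripper_width: 40.1
grasp_force: 0.0
(array([ 451.2, -235.9,  208.9]), np.float64(-158.40957766567826))
station [ 641.7 -230. ] 92.0 -23.1 area 619
station [573.3 -97.2] 98.1 80.5 area 482
square [488.1 342.7] 38.726693318112666 (47.17593002319336, 12.902682304382324)
hex [618.8 326.3] 30.614592634920342 (50.249183654785156, 12.392587661743164)
obl [408.3 188.4] 145.12840069661502 (11.677176475524902, 46.32268524169922)
```

```bash
python3 -m creep '{"translation":[[0.2,4,0],[0.6,9,0],[1,14.5,0],[1.4,20.5,0],[1.8,26.5,0],[2.2,32.5,0],[2.6,38.5,0],[3,44,0]],"delta_rot":[[0,0,-9],[0,0,-18],[0,0,-27],[0,0,-36],[0,0,-45],[0,0,-54],[0,0,-63],[0,0,-72.9]],"hand":[4.5,4.5,4.5,4.5,4.5,4.5,4.5,4.5]}'
python3 -m creep '{"translation":[[0.3,5,-2],[0.6,10,-5],[0.7,13.9,-8],[0.7,13.9,-11],[0.7,13.9,-11],[0.7,13.9,-11]],"delta_rot":[[0,0,0],[0,0,0],[0,0,0],[0,0,0],[0,0,0],[0,0,0]],"hand":[4.5,4.5,4.5,4.5,4.5,4.5]}'
python3 - <<'E'
from plate import *
print(tool());im,d=get_image("top");cal=get_calibration("top");plate(im,cal)
cal=get_calibration("wrist");im,d=get_image("wrist");cv2.imwrite("pics/w4.png",im[:,:,::-1])
print(dish(im,cal,(280,233),50,50))
E
```

```text
clock: 19.82
position: [480.8, 205.8, 206.7]
ee_rot: [-0.329, 0.944, -0.0, 0.0]
contact_force: [0.6, -0.8, 0.1]
gripper_width: 44.8
grasp_force: 0.0
clock: 20.58
position: [488.9, 343.1, 97.7]
ee_rot: [-0.331, 0.943, 0.0, 0.001]
contact_force: [-0.8, 0.3, 1.5]
gripper_width: 45.1
grasp_force: 0.0
(array([488.9, 343.1,  97.7]), np.float64(128.71573194974494))
station [ 641.7 -230. ] 92.0 -23.1 area 619
station [ 593.2 -109.4] 91.9 66.8 area 604
station [ 472.7 -157.5] 91.9 156.7 area 648
(array([486.9, 343.9]), np.float64(37.635058425293096), (54.16575241088867, 13.639204025268555))
```

View pics/w4.png

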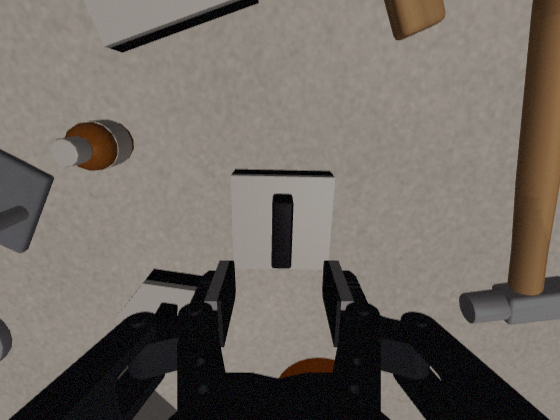

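The wrist view shows the square's rib at (282,231), centred and aligned. Grip it, lift and carry to the view, turning -17° on the way.

```bash
python3 -m creep '{"translation":[[0,0,-3.5],[0,0,-6],[0,0,-6.7],[0,0,-6.7],[0,0,-6.7],[0,0,-6.7],[0,0,-6.7],[0,0,-6.7]],"delta_rot":[[0,0,0],[0,0,0],[0,0,0],[0,0,0],[0,0,0],[0,0,0],[0,0,0],[0,0,0]],"hand":[4.5,4.5,4.5,4.5,0.5,0.5,0.5,0.5]}'
python3 -m creep '{"translation":[[0,0,3],[0,0,7],[0,0,12],[0.5,-1,17],[2.5,-5,20],[5,-10,20],[7.5,-15,20],[10,-20,20]],"delta_rot":[[0,0,0],[0,0,0],[0,0,0],[0,0,0],[0,0,-4],[0,0,-8],[0,0,-12],[0,0,-17.1]],"hand":[0.5,0.5,0.5,0.5,0.5,0.5,0.5,0.5]}'
python3 -m creep '{"translation":[[2,-3,0],[3.4,-4.9,0],[3.4,-4.9,-2],[3.4,-4.9,-3.7],[3.4,-4.9,-4],[3.4,-4.9,-4],[3.4,-4.9,-4],[3.4,-4.9,-4]],"delta_rot":[[0,0,0],[0,0,0],[0,0,0],[0,0,0],[0,0,0],[0,0,0],[0,0,0],[0,0,0]],"hand":[0.5,0.5,0.5,0.5,0.5,0.5,0.5,0.5]}'
```

```text
clock: 21.68
position: [489.1, 343.9, 30.9]
ee_rot: [-0.332, 0.943, 0.0, 0.001]
contact_force: [-1.6, -0.1, 5.6]
gripper_width: 12.1
grasp_force: 62.2
clock: 22.68
position: [588.5, 141.5, 229.0]
ee_rot: [-0.186, 0.982, 0.0, -0.0]
contact_force: [1.3, 0.8, -1.6]
gripper_width: 12.4
grasp_force: 61.2
clock: 23.68
position: [622.7, 94.4, 190.0]
ee_rot: [-0.188, 0.982, 0.0, 0.001]
contact_force: [-0.0, -0.8, -1.4]
gripper_width: 12.6
grasp_force: 61.2
```

```bash
for i in 1 2 3; do python3 -m creep '{"translation":[[0,0,0],[0,0,0],[0,0,0],[0,0,0],[0,0,0],[0,0,0],[0,0,0],[0,0,0]],"delta_rot":[[0,0,0],[0,0,0],[0,0,0],[0,0,0],[0,0,0],[0,0,0],[0,0,0],[0,0,0]],"hand":[0.5,0.5,0.5,0.5,0.5,0.5,0.5,0.5]}' | grep -E "clock|position|grasp"; done
python3 -m creep '{"translation":[[0,0,0],[0,0,0],[0,0,2],[0,0,4.5],[-2,-3.4,5],[-5,-8.4,5],[-8,-13.4,5],[-11,-18.4,4]],"delta_rot":[[0,0,0],[0,0,0],[0,0,0],[0,0,0],[0,0,0],[0,0,0],[0,0,0],[0,0,0]],"hand":[0.5,0.5,0.5,0.5,0.5,0.5,0.5,0.5]}'
python3 -m creep '{"translation":[[-2,-3.4,-1],[-4,-6.8,-3],[-4,-6.8,-7],[-4,-6.8,-11],[-4,-6.8,-11],[-4,-6.8,-11]],"delta_rot":[[0,0,0],[0,0,0],[0,0,0],[0,0,0],[0,0,0],[0,0,0]],"hand":[0.5,0.5,0.5,0.5,0.5,0.5]}'
```

```text
clock: 24.68
position: [622.4, 94.1, 189.3]
grasp_force: 61.2
clock: 25.68
position: [622.4, 94.1, 189.3]
grasp_force: 61.2
clock: 26.68
position: [622.4, 94.1, 189.3]
grasp_force: 61.2
clock: 27.68
position: [511.9, -91.2, 230.2]
ee_rot: [-0.188, 0.982, -0.0, 0.001]
contact_force: [0.1, -1.2, -0.5]
gripper_width: 12.4
grasp_force: 61.2
clock: 28.42
position: [473.8, -158.0, 120.8]
ee_rot: [-0.188, 0.982, -0.001, 0.001]
contact_force: [-1.1, 0.5, -1.2]
gripper_width: 12.3
grasp_force: 61.2
```

```bash
python3 -m creep '{"translation":[[0,0,-2.5],[0,0,-4.5],[0,0,-5.3],[0,0,-5.7],[0,0,-6],[0,0,-6],[0,0,-6]],"delta_rot":[[0,0,0],[0,0,0],[0,0,0],[0,0,0],[0,0,0],[0,0,0],[0,0,0]],"hand":[0.5,0.5,0.5,0.5,0.5,0.5,0.5]}'
python3 -m creep '{"translation":[[0,0,0],[0,0,0],[0,0,0],[0,0,2],[0,0,6],[0,0,8],[2,3.2,8],[4.2,6.9,8]],"delta_rot":[[0,0,0],[0,0,0],[0,0,0],[0,0,0],[0,0,0],[0,0,0],[0,0,0],[0,0,0]],"hand":[4.5,4.5,4.5,4.5,4.5,4.5,4,4]}'
python3 - <<'E'
from plate import *
print(tool());im,d=get_image("wrist");cv2.imwrite("pics/w5.png",im[:,:,::-1])
E
```

```text
clock: 29.3
position: [473.4, -158.0, 60.8]
ee_rot: [-0.188, 0.982, -0.0, 0.001]
contact_force: [-0.7, 1.0, 5.8]
gripper_width: 12.4
grasp_force: 62.0
clock: 30.3
position: [514.8, -88.5, 139.8]
ee_rot: [-0.187, 0.982, -0.0, 0.0]
contact_force: [1.4, -0.2, -0.9]
gripper_width: 40.5
grasp_force: 0.0
(array([514.8, -88.5, 139.8]), np.float64(111.5238178017589))
```

View pics/w5.png

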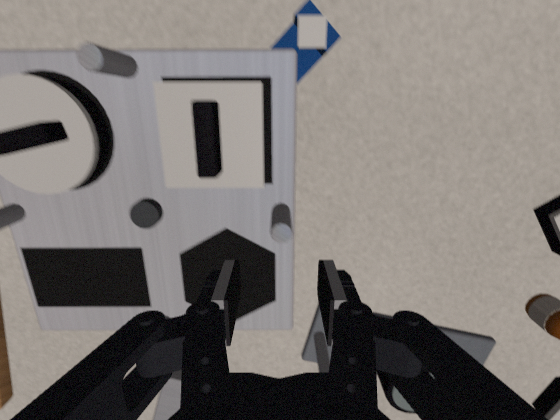

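The square is down and aligned on its outline, and the post is again centred at (282,230). Index once more.

```bash
python3 -m creep '{"translation":[[0,0,-5],[0,0,-9],[0,0,-9.3],[0,0,-9.3],[0,0,-9.3],[0,0,-9.3],[0,0,-9.3]],"delta_rot":[[0,0,0],[0,0,0],[0,0,0],[0,0,0],[0,0,0],[0,0,0],[0,0,0]],"hand":[4,4,4,0.5,0.5,0.5,0.5]}'
python3 -m creep '{"translation":[[-1,-0.5,0],[-2,-1,0],[-2.9,-1.7,0],[-3.7,-2.4,0],[-4.5,-3.2,0],[-5.1,-4.1,0],[-5.7,-5,0],[-6.2,-6,0]],"delta_rot":[[0,0,5.6],[0,0,11.2],[0,0,16.9],[0,0,22.5],[0,0,28.1],[0,0,33.8],[0,0,39.4],[0,0,45]],"hand":[0.5,0.5,0.5,0.5,0.5,0.5,0.5,0.5]}'
python3 -m creep '{"translation":[[-0.4,-1,0],[-0.7,-2.1,0],[-0.9,-3.2,0],[-0.9,-4.3,0],[-0.9,-5.4,0],[-0.8,-6.5,0],[-0.5,-7.6,0],[-0.1,-8.7,0]],"delta_rot":[[0,0,5.6],[0,0,11.2],[0,0,16.9],[0,0,22.5],[0,0,28.1],[0,0,33.8],[0,0,39.4],[0,0,45]],"hand":[0.5,0.5,0.5,0.5,0.5,0.5,0.5,0.5]}'
python3 -m creep '{"translation":[[0,0,0],[0,0,0],[0,0,0],[0,0,4],[0,0,9],[0,0,13],[0,0,16]],"delta_rot":[[0,0,0],[0,0,0],[0,0,0],[0,0,0],[0,0,0],[0,0,0],[0,0,0]],"hand":[0.5,4,4,4,4,4,4]}'
python3 - <<'E'
from plate import *
print(tool());im,d=get_image("top");cal=get_calibration("top");plate(im,cal);scan(im,cal,dict(hex=(194,162),obl=(237,232)))
E
```

```text
clock: 31.22
position: [514.9, -87.8, 47.8]
ee_rot: [-0.187, 0.982, 0.001, 0.001]
contact_force: [-0.2, 6.2, -1.6]
gripper_width: 14.4
grasp_force: 58.5
clock: 32.22
position: [453.5, -148.9, 47.8]
ee_rot: [-0.55, 0.835, -0.001, 0.002]
contact_force: [2.7, 0.5, -5.3]
gripper_width: 14.0
grasp_force: 58.9
clock: 33.22
position: [453.7, -236.2, 47.9]
ee_rot: [0.828, -0.56, 0.002, -0.001]
contact_force: [4.5, 5.5, -3.8]
gripper_width: 14.1
grasp_force: 59.1
clock: 34.1
position: [451.1, -235.9, 208.7]
ee_rot: [0.827, -0.562, 0.001, -0.0]
contact_force: [1.7, -0.5, -0.9]
gripper_width: 39.8
grasp_force: 0.0
(array([ 451.1, -235.9,  208.7]), np.float64(-158.40634633778305))
station [579.8 -91.7] 104.7 77.5 area 496
hex [618.8 326.3] 30.614592634920342 (50.249183654785156, 12.392587661743164)
obl [408.3 188.4] 145.12840069661502 (11.677176475524902, 46.32268524169922)
```

```bash
python3 -m creep '{"translation":[[1,3.5,0],[2.5,8.5,0],[4,13.5,0],[5.5,19,0],[7.2,24.5,0],[9,30,0],[10.7,35.5,0],[12.4,41,0]],"delta_rot":[[0,0,-10],[0,0,-20],[0,0,-30],[0,0,-40],[0,0,-50],[0,0,-60],[0,0,-70],[0,0,-80]],"hand":[4.5,4.5,4.5,4.5,4.5,4.5,4.5,4.5]}'
python3 -m creep '{"translation":[[1.4,5,0],[3,10,-2],[4.4,15.2,-5],[4.4,15.2,-9],[4.4,15.2,-11],[4.4,15.2,-11],[4.4,15.2,-11]],"delta_rot":[[0,0,-1],[0,0,-1],[0,0,-1],[0,0,-1],[0,0,-1],[0,0,-1],[0,0,-1]],"hand":[4.5,4.5,4.5,4.5,4.5,4.5,4.5]}'
python3 - <<'E'
from plate import *
print(tool());im,d=get_image("top");cal=get_calibration("top");plate(im,cal)
cal=get_calibration("wrist");im,d=get_image("wrist");cv2.imwrite("pics/w6.png",im[:,:,::-1])
print(dish(im,cal,(280,233),50,50))
E
```

```text
clock: 35.15
position: [575.2, 175.8, 206.5]
ee_rot: [-0.27, 0.963, -0.0, -0.0]
contact_force: [1.7, 0.4, 0.4]
gripper_width: 44.9
grasp_force: 0.0
clock: 36.02
position: [620.0, 326.3, 97.7]
ee_rot: [-0.264, 0.965, 0.0, 0.001]
contact_force: [0.0, -0.4, 0.7]
gripper_width: 45.2
grasp_force: 0.0
(array([620. , 326.3,  97.7]), np.float64(120.61987954077264))
station [ 593.7 -109.5] 92.0 66.5 area 624
station [ 472.9 -157.6] 91.7 156.6 area 616
(array([618.1, 327.6]), np.float64(29.383061198803574), (53.704132080078125, 13.70588493347168))
```

View pics/w6.png

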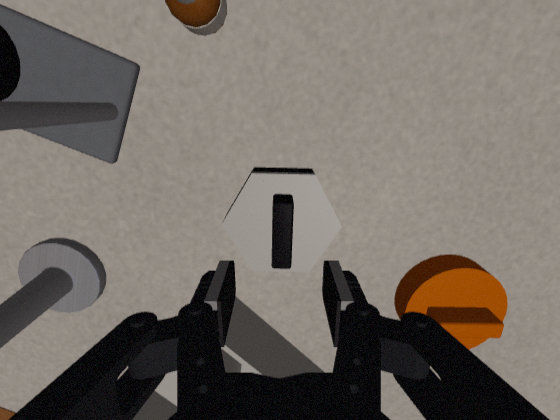

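The hexagon's rib is centred at (282,231). Grip it and carry to the view.

```bash
python3 -m creep '{"translation":[[0,0,-3.5],[0,0,-6],[0,0,-6.7],[0,0,-6.7],[0,0,-6.7],[0,0,-6.7],[0,0,-6.7],[0,0,-6.7]],"delta_rot":[[0,0,0],[0,0,0],[0,0,0],[0,0,0],[0,0,0],[0,0,0],[0,0,0],[0,0,0]],"hand":[4.5,4.5,4.5,4.5,0.5,0.5,0.5,0.5]}'
python3 -m creep '{"translation":[[0,0,3],[0,0,7],[0,0,12],[0,-1,17],[0,-5,20],[0,-10,20],[0.1,-15,20],[0.2,-19,20]],"delta_rot":[[0,0,0],[0,0,0],[0,0,0],[0,0,0],[0,0,-2],[0,0,-4],[0,0,-6],[0,0,-9]],"hand":[0.5,0.5,0.5,0.5,0.5,0.5,0.5,0.5]}'
python3 -m creep '{"translation":[[0.1,-3,0],[0.1,-4.2,0],[0.1,-4.2,-2],[0.1,-4.2,-3.7],[0.1,-4.2,-4],[0.1,-4.2,-4],[0.1,-4.2,-4],[0.1,-4.2,-4]],"delta_rot":[[0,0,0],[0,0,0],[0,0,0],[0,0,0],[0,0,0],[0,0,0],[0,0,0],[0,0,0]],"hand":[0.5,0.5,0.5,0.5,0.5,0.5,0.5,0.5]}'
```

```text
clock: 37.12
position: [620.2, 326.8, 31.1]
ee_rot: [-0.264, 0.964, 0.0, 0.001]
contact_force: [-2.0, 0.8, 5.9]
gripper_width: 12.3
grasp_force: 62.3
clock: 38.12
position: [620.6, 134.1, 228.7]
ee_rot: [-0.186, 0.982, 0.0, -0.001]
contact_force: [-0.1, 1.0, -0.3]
gripper_width: 12.6
grasp_force: 61.3
clock: 39.12
position: [622.7, 94.3, 190.0]
ee_rot: [-0.188, 0.982, 0.0, 0.001]
contact_force: [0.2, -0.2, -1.3]
gripper_width: 12.5
grasp_force: 61.3
```

```bash
for i in 1 2 3; do python3 -m creep '{"translation":[[0,0,0],[0,0,0],[0,0,0],[0,0,0],[0,0,0],[0,0,0],[0,0,0],[0,0,0]],"delta_rot":[[0,0,0],[0,0,0],[0,0,0],[0,0,0],[0,0,0],[0,0,0],[0,0,0],[0,0,0]],"hand":[0.5,0.5,0.5,0.5,0.5,0.5,0.5,0.5]}' | grep -E "clock|position|grasp"; done
python3 -m creep '{"translation":[[0,0,0],[0,0,0],[0,0,2],[0,0,4.5],[-2,-3.4,5],[-5,-8.4,5],[-8,-13.4,5],[-11,-18.4,4]],"delta_rot":[[0,0,0],[0,0,0],[0,0,0],[0,0,0],[0,0,0],[0,0,0],[0,0,0],[0,0,0]],"hand":[0.5,0.5,0.5,0.5,0.5,0.5,0.5,0.5]}'
python3 -m creep '{"translation":[[-2,-3.4,-1],[-4,-6.8,-3],[-4,-6.8,-7],[-4,-6.8,-11],[-4,-6.8,-11],[-4,-6.8,-11]],"delta_rot":[[0,0,0],[0,0,0],[0,0,0],[0,0,0],[0,0,0],[0,0,0]],"hand":[0.5,0.5,0.5,0.5,0.5,0.5]}'
python3 -m creep '{"translation":[[0,0,-2.5],[0,0,-4.5],[0,0,-5.3],[0,0,-5.7],[0,0,-6],[0,0,-6],[0,0,-6]],"delta_rot":[[0,0,0],[0,0,0],[0,0,0],[0,0,0],[0,0,0],[0,0,0],[0,0,0]],"hand":[0.5,0.5,0.5,0.5,0.5,0.5,0.5]}'
python3 -m creep '{"translation":[[0,0,0],[0,0,0],[0,0,0],[0,0,2],[0,0,6],[0,0,8],[2,3.2,8],[4.2,6.9,8]],"delta_rot":[[0,0,0],[0,0,0],[0,0,0],[0,0,0],[0,0,0],[0,0,0],[0,0,0],[0,0,0]],"hand":[4.5,4.5,4.5,4.5,4.5,4.5,4,4]}'
python3 - <<'E'
from plate import *
print(tool());im,d=get_image("wrist");cv2.imwrite("pics/w7.png",im[:,:,::-1])
E
```

```text
clock: 40.12
position: [622.4, 94.1, 189.3]
grasp_force: 61.3
clock: 41.12
position: [622.4, 94.1, 189.3]
grasp_force: 61.3
clock: 42.12
position: [622.4, 94.1, 189.3]
grasp_force: 61.3
clock: 43.12
position: [511.9, -91.2, 230.3]
ee_rot: [-0.188, 0.982, -0.0, 0.001]
contact_force: [1.0, -0.2, -1.1]
gripper_width: 12.3
grasp_force: 61.4
clock: 43.88
position: [473.8, -158.0, 120.8]
ee_rot: [-0.188, 0.982, -0.001, 0.001]
contact_force: [0.5, 0.8, -1.6]
gripper_width: 12.7
grasp_force: 61.3
clock: 44.75
position: [473.4, -158.0, 61.0]
ee_rot: [-0.188, 0.982, -0.0, 0.001]
contact_force: [-2.4, 1.1, 5.8]
gripper_width: 12.2
grasp_force: 62.2
clock: 45.75
position: [514.8, -88.5, 139.8]
ee_rot: [-0.187, 0.982, -0.0, 0.001]
contact_force: [0.3, -0.4, -0.3]
gripper_width: 40.1
grasp_force: 0.0
(array([514.8, -88.5, 139.8]), np.float64(111.52536575428715))
```

View pics/w7.png

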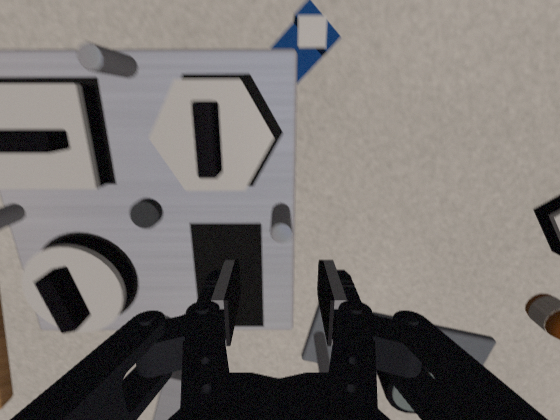

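The hexagon is seated on its outline. Last index, to the oblong station.

```bash
python3 -m creep '{"translation":[[0,0,-5],[0,0,-9],[0,0,-9.3],[0,0,-9.3],[0,0,-9.3],[0,0,-9.3],[0,0,-9.3]],"delta_rot":[[0,0,0],[0,0,0],[0,0,0],[0,0,0],[0,0,0],[0,0,0],[0,0,0]],"hand":[4,4,4,0.5,0.5,0.5,0.5]}'
python3 -m creep '{"translation":[[-1,-0.5,0],[-2,-1,0],[-2.9,-1.7,0],[-3.7,-2.4,0],[-4.5,-3.2,0],[-5.1,-4.1,0],[-5.7,-5,0],[-6.2,-6,0]],"delta_rot":[[0,0,5.6],[0,0,11.2],[0,0,16.9],[0,0,22.5],[0,0,28.1],[0,0,33.8],[0,0,39.4],[0,0,45]],"hand":[0.5,0.5,0.5,0.5,0.5,0.5,0.5,0.5]}'
python3 -m creep '{"translation":[[-0.4,-1,0],[-0.7,-2.1,0],[-0.9,-3.2,0],[-0.9,-4.3,0],[-0.9,-5.4,0],[-0.8,-6.5,0],[-0.5,-7.6,0],[-0.1,-8.7,0]],"delta_rot":[[0,0,5.6],[0,0,11.2],[0,0,16.9],[0,0,22.5],[0,0,28.1],[0,0,33.8],[0,0,39.4],[0,0,45]],"hand":[0.5,0.5,0.5,0.5,0.5,0.5,0.5,0.5]}'
python3 -m creep '{"translation":[[0,0,0],[0,0,0],[0,0,0],[0,0,4],[0,0,9],[0,0,13],[0,0,16]],"delta_rot":[[0,0,0],[0,0,0],[0,0,0],[0,0,0],[0,0,0],[0,0,0],[0,0,0]],"hand":[0.5,4,4,4,4,4,4]}'
python3 - <<'E'
from plate import *
print(tool());im,d=get_image("top");cal=get_calibration("top");plate(im,cal);scan(im,cal,dict(obl=(237,232)))
E
```

```text
clock: 46.68
position: [514.9, -87.8, 47.8]
ee_rot: [-0.187, 0.982, 0.001, 0.001]
contact_force: [-0.8, 5.5, -2.1]
gripper_width: 14.0
grasp_force: 58.5
clock: 47.68
position: [453.5, -148.9, 47.8]
ee_rot: [-0.55, 0.835, -0.001, 0.002]
contact_force: [1.7, 1.1, -4.5]
gripper_width: 14.2
grasp_force: 58.9
clock: 48.68
position: [453.7, -236.2, 47.9]
ee_rot: [0.828, -0.56, 0.002, -0.001]
contact_force: [4.5, 5.5, -5.0]
gripper_width: 14.2
grasp_force: 59.1
clock: 49.55
position: [451.2, -235.9, 208.8]
ee_rot: [0.827, -0.562, 0.001, -0.0]
contact_force: [1.0, 0.4, -0.9]
gripper_width: 40.0
grasp_force: 0.0
(array([ 451.2, -235.9,  208.8]), np.float64(-158.4077036652838))
obl [407.9 188.5] 145.8227450056433 (11.677176475524902, 46.32268524169922)
```

```bash
python3 -m creep '{"translation":[[-0.4,4,0],[-1,9,0],[-1.6,15,0],[-2.2,21,0],[-2.8,27,0],[-3.4,33,0],[-3.9,38,-2],[-4.3,42.4,-5]],"delta_rot":[[0,0,4],[0,0,8],[0,0,12],[0,0,17],[0,0,22],[0,0,27],[0,0,31],[0,0,33.8]],"hand":[4.5,4.5,4.5,4.5,4.5,4.5,4.5,4.5]}'
python3 -m creep '{"translation":[[0,0,-3],[0,0,-6],[0,0,-6],[0,0,-6]],"delta_rot":[[0,0,0],[0,0,0],[0,0,0],[0,0,0]],"hand":[4.5,4.5,4.5,4.5]}'
python3 - <<'E'
from plate import *
print(tool());im,d=get_image("top");cal=get_calibration("top");plate(im,cal)
cal=get_calibration("wrist");im,d=get_image("wrist");cv2.imwrite("pics/w8.png",im[:,:,::-1])
print(dish(im,cal,(280,233),50,50))
E
```

```text
clock: 50.6
position: [408.1, 190.2, 156.9]
ee_rot: [0.955, -0.296, 0.001, -0.001]
contact_force: [-0.1, 0.4, 0.2]
gripper_width: 45.1
grasp_force: 0.0
clock: 51.1
position: [408.9, 188.3, 97.3]
ee_rot: [0.955, -0.297, 0.001, -0.001]
contact_force: [-0.7, 0.4, 0.7]
gripper_width: 45.2
grasp_force: 0.0
(array([408.9, 188.3,  97.3]), np.float64(-124.57708645802589))
station [ 473.1 -157.7] 91.5 156.7 area 641
(array([411.1, 188.4]), np.float64(145.9003090350398), (13.404680252075195, 54.020267486572266))
```

View pics/w8.png

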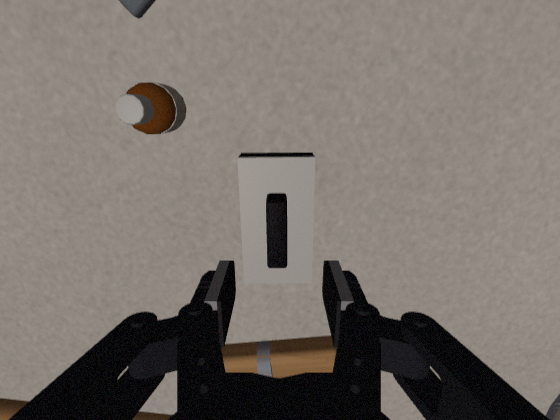

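The oblong's rib is centred at (277,231) and aligned. Grip it and view.

```bash
python3 -m creep '{"translation":[[0,0,-3.5],[0,0,-6],[0,0,-6.7],[0,0,-6.7],[0,0,-6.7],[0,0,-6.7],[0,0,-6.7],[0,0,-6.7]],"delta_rot":[[0,0,0],[0,0,0],[0,0,0],[0,0,0],[0,0,0],[0,0,0],[0,0,0],[0,0,0]],"hand":[4.5,4.5,4.5,4.5,0.5,0.5,0.5,0.5]}'
python3 -m creep '{"translation":[[0,0,3],[0,0,7],[0,0,12],[0,0,17],[3,-1.3,20],[7,-3.1,20],[11.5,-5.1,20],[16,-7,20]],"delta_rot":[[0,0,0],[0,0,0],[0,0,0],[0,0,0],[0,0,0],[0,0,0],[0,0,0],[0,0,0]],"hand":[0.5,0.5,0.5,0.5,0.5,0.5,0.5,0.5]}'
python3 -m creep '{"translation":[[3,-1.4,0],[5.4,-2.4,0],[5.4,-2.4,-2],[5.4,-2.4,-3.7],[5.4,-2.4,-4],[5.4,-2.4,-4],[5.4,-2.4,-4],[5.4,-2.4,-4]],"delta_rot":[[0,0,0],[0,0,0],[0,0,0],[0,0,0],[0,0,0],[0,0,0],[0,0,0],[0,0,0]],"hand":[0.5,0.5,0.5,0.5,0.5,0.5,0.5,0.5]}'
```

```text
clock: 52.2
position: [409.3, 188.9, 30.6]
ee_rot: [0.955, -0.297, 0.001, -0.001]
contact_force: [-1.3, 0.2, 6.6]
gripper_width: 12.6
grasp_force: 60.4
clock: 53.2
position: [569.1, 117.3, 229.1]
ee_rot: [0.955, -0.297, -0.0, -0.0]
contact_force: [-0.3, 0.4, -2.1]
gripper_width: 12.4
grasp_force: 59.4
clock: 54.2
position: [622.6, 94.3, 190.2]
ee_rot: [0.955, -0.297, 0.001, -0.0]
contact_force: [-0.3, 0.5, -1.3]
gripper_width: 12.3
grasp_force: 59.4
```

```bash
for i in 1 2 3; do python3 -m creep '{"translation":[[0,0,0],[0,0,0],[0,0,0],[0,0,0],[0,0,0],[0,0,0],[0,0,0],[0,0,0]],"delta_rot":[[0,0,0],[0,0,0],[0,0,0],[0,0,0],[0,0,0],[0,0,0],[0,0,0],[0,0,0]],"hand":[0.5,0.5,0.5,0.5,0.5,0.5,0.5,0.5]}' | grep -E "clock|position|grasp"; done
python3 -m creep '{"translation":[[0,0,0],[0,0,0],[0,0,2],[0,0,4.5],[-2,-3.4,5],[-5,-8.4,5],[-8,-13.4,5],[-11,-18.4,4]],"delta_rot":[[0,0,0],[0,0,0],[0,0,0],[0,0,0],[0,0,-8],[0,0,-16],[0,0,-25],[0,0,-33.8]],"hand":[0.5,0.5,0.5,0.5,0.5,0.5,0.5,0.5]}'
python3 -m creep '{"translation":[[-2,-3.4,-1],[-4,-6.8,-3],[-4,-6.8,-7],[-4,-6.8,-11],[-4,-6.8,-11],[-4,-6.8,-11]],"delta_rot":[[0,0,0],[0,0,0],[0,0,0],[0,0,0],[0,0,0],[0,0,0]],"hand":[0.5,0.5,0.5,0.5,0.5,0.5]}'
python3 - <<'E'
from h import *
print(tool())
E
```

```text
clock: 55.2
position: [622.4, 94.1, 189.3]
grasp_force: 59.4
clock: 56.2
position: [622.4, 94.1, 189.3]
grasp_force: 59.4
clock: 57.2
position: [622.4, 94.1, 189.3]
grasp_force: 59.4
clock: 58.2
position: [511.9, -91.2, 230.3]
ee_rot: [0.826, -0.564, 0.001, -0.001]
contact_force: [1.1, -0.0, -1.7]
gripper_width: 12.4
grasp_force: 59.4
clock: 58.95
position: [473.8, -158.0, 120.8]
ee_rot: [0.827, -0.562, 0.001, -0.0]
contact_force: [-0.3, -0.4, -1.4]
gripper_width: 12.4
grasp_force: 59.4
(array([ 473.81988298, -158.04423668,  120.8421519 ]), np.float64(-158.32463757013207))
```

Lower, release, and retreat up and out to the left for a final check.

```bash
python3 -m creep '{"translation":[[0,0,-2.5],[0,0,-4.5],[0,0,-5.3],[0,0,-5.7],[0,0,-6],[0,0,-6],[0,0,-6]],"delta_rot":[[0,0,0],[0,0,0],[0,0,0],[0,0,0],[0,0,0],[0,0,0],[0,0,0]],"hand":[0.5,0.5,0.5,0.5,0.5,0.5,0.5]}'
python3 -m creep '{"translation":[[0,0,0],[0,0,0],[0,0,0],[0,0,2],[0,0,6],[0,0,11],[0,0,16],[0,4,18]],"delta_rot":[[0,0,0],[0,0,0],[0,0,0],[0,0,0],[0,0,0],[0,0,0],[0,0,0],[0,0,0]],"hand":[4.5,4.5,4.5,4.5,4.5,4.5,4.5,4.5]}'
python3 -m creep '{"translation":[[-1,6,0],[-2,12,0],[-3,18,0],[-4,24,0],[-4,28,0],[-4,28,0]],"delta_rot":[[0,0,0],[0,0,0],[0,0,0],[0,0,0],[0,0,0],[0,0,0]],"hand":[4.5,4.5,4.5,4.5,4.5,4.5]}'
python3 - <<'E'
from plate import *
im,d=get_image("top");cal=get_calibration("top")
from numpy import cos,sin,radians
K=cal["intrinsics"]
for a in (156.6,66.6,-23.4,-113.4):
    p=np.array([557.1+92*cos(radians(a)),-193.9+92*sin(radians(a)),72])
    q=R.from_quat(cal["attitude"]).inv().apply(p-cal["xyz"]);uv=(q[:2]/q[2])*K[0,0]+K[:2,2]
    g=cv2.cvtColor(im,cv2.COLOR_RGB2GRAY);k=blob(np.where(g<85,255,0).astype(np.uint8),uv,10);Q=ray(cal,np.argwhere(k)[:,::-1],72)
    print(a,Q.mean(0)-p[:2],pca(Q))
cv2.imwrite("pics/t9.png",cv2.resize(im[90:320,80:440,::-1],None,fx=2,fy=2,interpolation=2))
E
```

```text
clock: 59.82
position: [473.4, -158.0, 60.6]
ee_rot: [0.827, -0.562, 0.001, -0.001]
contact_force: [-1.1, 0.7, 6.5]
gripper_width: 12.4
grasp_force: 60.4
clock: 60.82
position: [473.7, -118.7, 242.5]
ee_rot: [0.826, -0.563, 0.002, -0.001]
contact_force: [0.5, -0.0, 0.0]
gripper_width: 45.3
grasp_force: 0.0
clock: 61.58
position: [432.2, 164.4, 239.1]
ee_rot: [0.828, -0.56, -0.0, 0.0]
contact_force: [0.2, -0.1, -0.5]
gripper_width: 45.1
grasp_force: 0.0
156.6 [-1.  0.] 112.1772749485131
66.6 [-1.5 -0.2] 124.98547387590408
-23.4 [11.6 -0.2] 73.87486527930203
-113.4 [0.5 4.7] 111.74077857874066
```

View pics/t9.png

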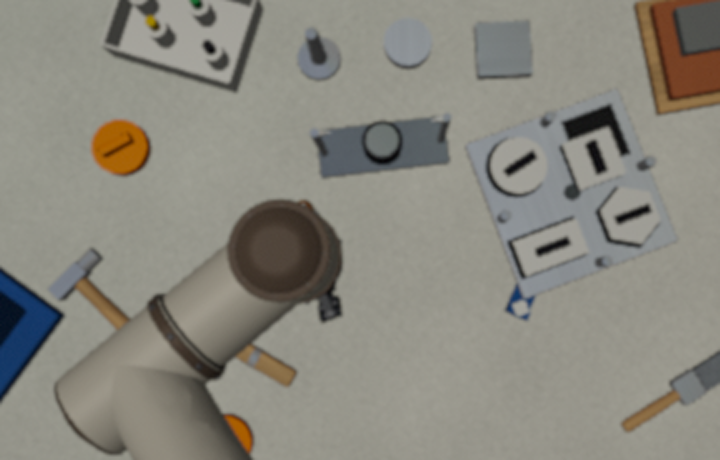

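The top view shows the round, hexagon and oblong on their outlines. The square was knocked towards the hub, its rib now near full-image pixel (378,168). I'll measure it and put it back.

Run:
```python
from plate import *
im,d=get_image("top");cal=get_calibration("top");g=cv2.cvtColor(im,cv2.COLOR_RGB2GRAY)
for n,uv,r in (("sq",(378,168),10),("hex",(396,196),10)):
    for thr in (60,85):
        k=blob(np.where(g<thr,255,0).astype(np.uint8),uv,r);Q=ray(cal,np.argwhere(k)[:,::-1],72);print(n,Q.mean(0),pca(Q),cv2.minAreaRect(Q.astype(np.float32))[1])
    w=blob(np.where((g>158),255,0).astype(np.uint8),uv,20);P=ray(cal,hullc(w),54);print("lid",cen(P),cv2.minAreaRect(P.astype(np.float32)))
print(tool())
```

```text
sq [ 604.1 -220.6] 20.821700805404646 (43.55164337158203, 13.112235069274902)
sq [ 604.3 -220.2] 20.840626859634142 (47.305809020996094, 15.359284400939941)Traceback (most recent call last):
  File "<stdin>", line 6, in <module>
  File "h.py", line 12, in blob
    i=1+np.argmax(s[1:,4]); return (l==i).astype(np.uint8)*255
        ~~~~~~~~~^^^^^^^^^
    return _wrapfunc(a, 'argmax', axis=axis, out=out, **kwds)
    return bound(*args, **kwds)
ValueError: attempt to get argmax of an empty sequence
```

```bash
python3 -m creep '{"translation":[[1.8,-4,0],[4,-9,0],[6.2,-14,0],[8.5,-19,0],[10.7,-24,0],[12.9,-29,0],[15.2,-34,0],[17.2,-38.5,-3]],"delta_rot":[[0,0,-10],[0,0,-20],[0,0,-30],[0,0,-40],[0,0,-50],[0,0,-60],[0,0,-70],[0,0,-80]],"hand":[4.5,4.5,4.5,4.5,4.5,4.5,4.5,4.5]}'
python3 -m creep '{"translation":[[0,0,-3],[0,0,-7],[0,0,-8],[0,0,-8],[0,0,-8]],"delta_rot":[[0,0,-8],[0,0,-10.8],[0,0,-10.8],[0,0,-10.8],[0,0,-10.8]],"hand":[4.5,4.5,4.5,4.5,4.5]}'
python3 - <<'E'
from plate import *
print(tool())
cal=get_calibration("wrist");im,d=get_image("wrist");cv2.imwrite("pics/w9.png",im[:,:,::-1])
g=cv2.cvtColor(im,cv2.COLOR_RGB2GRAY);k=blob(np.where(g<50,255,0).astype(np.uint8),(280,225),45);Q=ray(cal,np.argwhere(k)[:,::-1],72);print(Q.mean(0),pca(Q),cv2.minAreaRect(Q.astype(np.float32))[1])
E
```

```text
clock: 62.68
position: [605.7, -226.8, 211.5]
ee_rot: [-0.269, 0.963, -0.002, 0.003]
contact_force: [1.0, 0.5, 0.6]
gripper_width: 44.6
grasp_force: 0.0
clock: 63.3
position: [605.5, -223.3, 131.4]
ee_rot: [-0.181, 0.983, -0.001, 0.002]
contact_force: [-0.9, 0.1, -0.4]
gripper_width: 44.9
grasp_force: 0.0
(array([ 605.5, -223.3,  131.4]), np.float64(110.85433021205063))
[ 603.1 -222.3] 21.5737881010335 (54.01390075683594, 13.113577842712402)
```

View pics/w9.png

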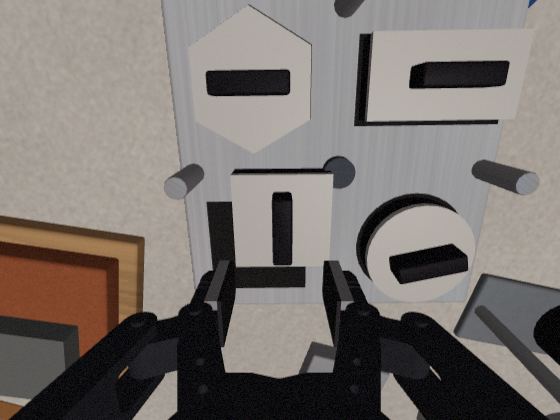

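The square's rib is centred at (282,228) and the dish lies flat. Grip it, then lift and shift it back over its outline.

```bash
python3 -m creep '{"translation":[[0,0,-3.5],[0,0,-6],[0,0,-7],[0,0,-7],[0,0,-7],[0,0,-7],[0,0,-7],[0,0,-7]],"delta_rot":[[0,0,0],[0,0,0],[0,0,0],[0,0,0],[0,0,0],[0,0,0],[0,0,0],[0,0,0]],"hand":[4.5,4.5,4.5,4.5,0.5,0.5,0.5,0.5]}'
python3 -m creep '{"translation":[[0,0,1],[0,0,2.5],[1,-0.2,3],[2.5,-0.5,3],[3.7,-0.8,3],[3.7,-0.8,3],[3.7,-0.8,3],[3.7,-0.8,3]],"delta_rot":[[0,0,0],[0,0,0],[0,0,0],[0,0,0.7],[0,0,0.7],[0,0,0.7],[0,0,0.7],[0,0,0.7]],"hand":[0.5,0.5,0.5,0.5,0.5,0.5,0.5,0.5]}'
```

```text
clock: 64.35
position: [605.4, -223.1, 60.9]
ee_rot: [-0.181, 0.983, -0.001, 0.001]
contact_force: [-0.9, 0.9, 5.6]
gripper_width: 12.2
grasp_force: 60.9
clock: 65.35
position: [640.9, -230.8, 89.2]
ee_rot: [-0.187, 0.982, 0.0, -0.0]
contact_force: [-0.4, -0.0, -1.4]
gripper_width: 12.4
grasp_force: 60.0
```

```bash
python3 -m creep '{"translation":[[0,0,-1.2],[0,0,-2],[0,0,-2.6],[0,0,-2.9],[0,0,-2.9],[0,0,-2.9],[0,0,-2.9],[0,0,-2.9]],"delta_rot":[[0,0,0],[0,0,0],[0,0,0],[0,0,0],[0,0,0],[0,0,0],[0,0,0],[0,0,0]],"hand":[0.5,0.5,0.5,0.5,0.5,4.5,4.5,4.5]}'
python3 -m creep '{"translation":[[0,0,1],[0,0,4],[0,0,9],[0,0,14],[0,0,18],[-3,5,18],[-6,10,18],[-9,15,18]],"delta_rot":[[0,0,0],[0,0,0],[0,0,0],[0,0,0],[0,0,0],[0,0,0],[0,0,0],[0,0,0]],"hand":[4.5,4.5,4.5,4.5,4.5,4.5,4.5,4.5]}'
python3 -m creep '{"translation":[[-3,6,0],[-6,12,0],[-9,18,0],[-11,24,0],[-11,26,0],[-11,26,0],[-11,26,0]],"delta_rot":[[0,0,0],[0,0,0],[0,0,0],[0,0,0],[0,0,0],[0,0,0],[0,0,0]],"hand":[4.5,4.5,4.5,4.5,4.5,4.5,4.5]}'
python3 - <<'E'
from plate import *
im,d=get_image("top");cal=get_calibration("top");g=cv2.cvtColor(im,cv2.COLOR_RGB2GRAY);K=cal["intrinsics"]
for n,a in (("obl",156.6),("round",66.6),("square",-23.4),("hex",-113.4)):
    t=np.radians(a);p=np.array([557.1+92*np.cos(t),-193.9+92*np.sin(t),72])
    q=R.from_quat(cal["attitude"]).inv().apply(p-cal["xyz"]);uv=q[:2]/q[2]*K[0,0]+K[:2,2]
    k=blob(np.where(g<80,255,0).astype(np.uint8),uv,9);Q=ray(cal,np.argwhere(k)[:,::-1],70);print(n,Q.mean(0)-p[:2],pca(Q),cv2.minAreaRect(Q.astype(np.float32))[1])
print(tool());cv2.imwrite("pics/t10.png",cv2.resize(im[120:250,200:440,::-1],None,fx=3.3,fy=3.3,interpolation=2))
E
```

```text
clock: 66.35
position: [641.5, -230.9, 60.2]
ee_rot: [-0.187, 0.982, -0.0, 0.0]
contact_force: [-0.1, -0.1, -0.2]
gripper_width: 45.3
grasp_force: 0.0
clock: 67.35
position: [550.5, -79.7, 241.2]
ee_rot: [-0.186, 0.982, -0.0, 0.001]
contact_force: [0.4, 0.5, 0.4]
gripper_width: 44.8
grasp_force: 0.0
clock: 68.22
position: [441.4, 178.9, 240.8]
ee_rot: [-0.187, 0.982, 0.0, 0.0]
contact_force: [-0.2, -0.0, 0.7]
gripper_width: 44.8
grasp_force: 0.0
obl [-0.8  0.1] 112.00167504111845 (9.810020446777344, 48.221336364746094)
round [-1.  -0.7] 124.37152346300748 (11.358720779418945, 48.3238525390625)
square [-0.2  0.1] 20.22294649218182 (46.5497932434082, 15.436718940734863)
hex [1.3 2.7] 112.57984383853571 (10.533675193786621, 48.6608772277832)
(array([441.5, 178.5, 240.6]), np.float64(111.48177329483806))
```

View pics/t10.png

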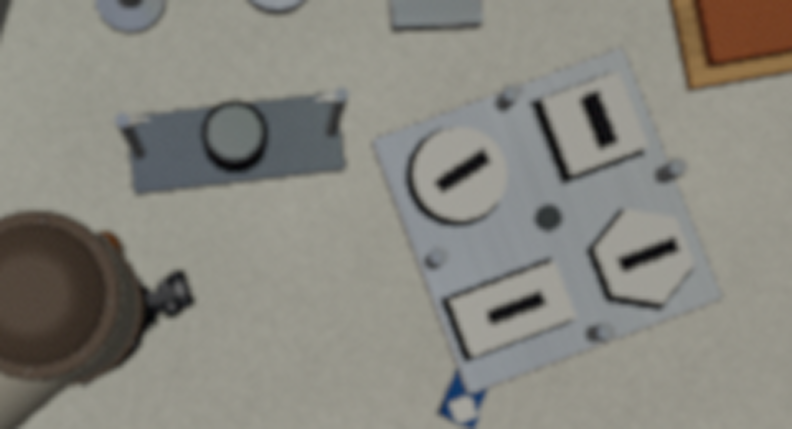

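The view shows all four dishes centred on their outlines within about 3 mm, the plate in its click and the arm clear, so I'm handing in.

```bash
python3 -c "
from bench import job_done
print(job_done())"
```

```text
the job is handed in; nothing more can be done
None
```

The job is handed in (no verdict was shown): all four dishes were viewed in order and set on their outlines, and the square, knocked out of place late in the run, was put back; at the last look each was within about 3 mm, with the plate in its click and the arm clear.

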